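# Fetch the brass plug from the covered parts carousel for inspection

### The arm

A 6-joint arm with a two-finger parallel gripper is mounted at the origin on the work surface. World frame = base frame: x ahead of the robot, y to its left, z up, the work surface at z = 0. Lengths are in m, angles in rad, forces in N, time in s.
With the tool pointing down it reaches from about 0.35 to 0.975 m from the base axis. Payload 4.9 kg.
Tool frame: the origin (TCP) lies midway between the tips of the shut fingers; the grasp point (between the pads) lies manip.grip_depth behind it (manip.grip_depth is the distance from the TCP to the grasp point, in m); z points along the fingers, x is the direction in which the jaws open and shut, and the axes are right-handed (so a half turn about z gives the same grasp; the last joint's range is limited). The gripper opens to 85 mm and grips with 20 to 120 N. Pads are 22 mm wide; open, the fingers measure 114 mm over their backs; the gripper's body (76 mm by 85 mm) begins 54 mm behind the grasp point. The pads swing forward as they close: fully open they stand 13 mm farther back than shut.
Start: joints at [-1.252, 0.053, 1.613, -0, 1.476, -0.119], TCP at [0.265, -0.566, 0.231] pointing down, gripper open.
Joint ranges: [-3.01, 3.01], [-1.01, 2.22], [0.06, 2.58], [-1.02, 4.17], [0.09, 2.62], [-3.14, 3.14]. Speed limits (rad/s): [2.57, 2.57, 3.14, 3.14, 3.14, 3.14].

### API

Orientations are given as a unit quaternion [w, x, y, z].
In Python, from plant import state, grab_frame, ticket, manip gives the robot as it stands.
- The arm moves only by the tool carry_out, never from a script. Its argument "moves" is a list that holds one entry, the list of rows, each a list of 7 numbers: the turn, a rotation vector about the tool's x, y, z each as a share of 5 degrees, from -1 to 1, then the shift along the tool's x, y, z each as a share of 0.04 m, from -1 to 1, then the gripper command: -1 is shut, 1 is fully open, values between are in proportion. A call has 1 to 8 rows; each row shifts and turns the commanded pose from where the row before left it, along the tool's axes as they then stand; what a row does not reach is not made up. A row lasts 1/12 s, in which the tool goes at most 41.7 mm and 7.16 degrees, less where a joint would pass 70% of its speed; a pose out of reach is approached as far as the arm can. A call with a number of a shift or a turn outside -1 to 1 is refused whole. A call with a gripper value outside its range is refused whole. The fingers move at their own pace and stop on an object; the grip force is fixed at half the most. Time passes only in rows, so rows that do not move let the fingers close. It gives the time, the measured TCP pose, the force and the opening at its end, in the units of the state.
- state(): the state, without advancing time (a new reading comes with each control period).
- grab_frame(name): name is "side" or "top" or "wrist"; returns a dict with "frame" (420x560x3 uint8, red, green, blue), "z_map" (420x560 float32, m along the optical axis (not along the pixel's ray), 0 where there is no reading), "K" (3x3 intrinsics, pixels), "world_from_camera" (4x4, takes a point from camera to world coordinates); the wrist camera has in their place "hand_eye" (4x4, takes a point from camera to tool coordinates, whose origin is the TCP and whose axes are the tool frame's). Camera axes: x right, y down, z forward; pixel columns grow to the right and rows downward; lengths in m; the calibration is good to about 2 mm. A picture is of the moment at which its call begins: read the wrist's pose just before it.
- ticket.job_done(): hands the job in, once; it reports no verdict.
The state is a dict: "time": time; "joint_pos": joint angles; "joint_vel": joint speeds; "joint_efforts": joint torques, N m; "tool_pos": TCP position; "tool_rot": TCP orientation; "contact_force": force on the tool from outside, world axes, zero at the start; "ft_torque": the same for the moment, N m; "gripper_width": opening from 0.0 (shut) to 1.0 (fully open).
Only numpy, scipy, OpenCV 4.12 (cv2) and the standard library are available. Lean on these libraries where they do the work, as an engineer would, in place of code of your own. Each camera call takes 0.05 s, during which the arm holds its last target.

### The job

Turn the parts carousel (the black knob on top turns it) until the brass plug stands in the middle of the open side of the clear cover, then take the plug out from under the lip and set it down gently, upright and wholly inside the ring marked on the granite block, and let go of it. Leave the other parts standing in the carousel and do not disturb the gauge, cup, bottle or screwdriver.

Things in the scene. Friction and masses are not known exactly. Their poses are not given: they have to be found in the camera images.
- carousel: Parts carousel: fixed grey base plate, 290 x 290 mm, with a clear acrylic box cover over a round white revolving tray. Origin: underside centre, on the tray's vertical turning axis; z up; -x points out of the cover's open side (it faces roughly to the robot's right). Cover walls at y = +-143 mm and x = +143 mm, flat roof 179 mm above the table; roof and side walls end at x = -90 mm; ahead of that it is open.
- lip (a point): Middle of the cover roof's edge over the opening, an aluminium strip along y, 90 mm from the turning axis, top 179 mm, underside 173 mm above the table. Axes as the carousel's. A part in the opening stands right under this edge, so it can be taken out only with the fingers coming in slanting from outside, the tool leaning back outwards by about 35 degrees.
- tray: The revolving tray, 125 mm radius, turns without limit both ways about z and stays where it is left (friction about 0.12 N m). Five equal 72-degree compartments in a ring, one part in each, about 85 mm from the axis. Compartment floor 30 mm, dividers and rim 44 mm above the table; hub 34 mm radius, 70 mm high. Origin: on the axis at table height; -x points along the middle of one compartment.
- knob_grip (a point): Square black knob, orange dot on top, above the roof on the tray's axis, that turns the tray: 36 x 36 mm, 185 to 227 mm above the table. Point: on the axis, 209 mm up; x and y square to its flats, z up. Loose on its spindle: it swings freely through up to 0.7 rad before it stiffens and takes the tray along; its place in this play is unknown at the start, and the play returns on reversal.
- brass_mid (a point): The wanted part: turned brass plug, upright at the start in one of the two compartments farthest from the opening. 52 mm tall: foot 30 mm diameter, 9 mm high; body 22 mm diameter from 9 to 45 mm; nose 15 mm diameter; 80 to 150 g. Point: on its axis, half-way up (26 mm above its underside); z along its axis.
- ring (a point): Centre of the white disc (60 mm diameter) with a thin blue rim marked on the level top of the fixed black granite block (160 x 160 x 30 mm). The point is on the block's top, 30 mm above the table; its -x side is the block's side nearer the robot; the disc's centre is 25 mm to -x from the block's centre. z up.
- greenpart_mid (a point): A part of the same shape and size as the brass plug, in green plastic, standing in another compartment; stays in the tray. The point is on its axis, 26 mm above its underside; z along its axis.
- steelpart_mid (a point): A part of the same shape and size as the brass plug, in bright steel, standing in another compartment; stays in the tray. The point is on its axis, 26 mm above its underside; z along its axis.
- blackpart_mid (a point): A part of the same shape and size as the brass plug, in black plastic, standing in another compartment; stays in the tray. The point is on its axis, 26 mm above its underside; z along its axis.
- bluepart_mid (a point): A part of the same shape and size as the brass plug, in blue plastic, standing in another compartment; stays in the tray. The point is on its axis, 26 mm above its underside; z along its axis.
- gauge: Steel setting gauge with a brass tip, 26 mm diameter, 34 mm tall, standing upright on the granite block on its far side, about 80 mm from the ring's centre; to be left alone. Origin: centre of its underside.
- cup: White plastic cup, 68 mm across, 50 mm tall, on the table in front; to be left alone. Origin: centre of its underside.
- bottle: Amber bottle, 56 mm diameter, 110 mm tall, on the table at the right; to be left alone. Origin: centre of its underside.
- driver: Orange-handled screwdriver, 170 mm long, lying on the table at the left; to be left alone. Origin: about the middle of its length.

How it is judged:
By the outcome, as a careful person would: the job done as asked, in the order asked, and still so for the second after the job is handed in, with the robot touching nothing.
It also fails if it takes over 72 s, if anything falls off the work surface, if the arm or the gripper's body presses on something with over 40 N, if the wrist force passes 120 N, or if a joint passes its speed limit or range.

## Working session

There is one attempt and no reset: what is moved stays moved. The work goes in short steps, Python scripts to look and compute and a tool call to move; the robot and the scene stay as the last step left them, time stands still between calls to the robot, and variables do not carry over. Pictures are saved under pics/ and viewed, and the job is handed in when it is done.

Besides the shell and the picture viewer there is one more tool, called after ">>>" as a command line: name --argument value ..., lists and objects as JSON in quotes. carry_out: Moves the arm, as the interface text tells. Shift numbers are shares of 0.04 m and turn numbers shares of 5 degrees, none past 1 either way. Its arguments: {"type":"object","properties":{"moves":{"type":"array"}},"required":["moves"]}

```bash
ls; mkdir -p pics; python3 - <<'E'
from plant import state, grab_frame, ticket, manip
import cv2,numpy as np
print(state()); print(manip.grip_depth, [a for a in dir(manip) if a[0]!='_'])
for n in ("side","top","wrist"):
    f=grab_frame(n); cv2.imwrite(f"pics/{n}0.png",f["frame"][:,:,::-1]); np.savez(f"pics/{n}0.npz",**f)
    print(n,f["K"].tolist(),f.get("world_from_camera",f.get("hand_eye")).round(4).tolist())
E
```

```text
pics
{'time': 0.0, 'joint_pos': array([-1.25201676e+00,  5.33690426e-02,  1.61427993e+00,  1.89201732e-05,
        1.47596816e+00, -1.19014121e-01]), 'joint_vel': array([-5.28395712e-04,  1.46158011e-03,  4.09614375e-04, -1.41425939e-03,
        2.99463802e-04,  9.21142040e-05]), 'joint_efforts': array([ 2.23905125e-03, -3.93683553e+01, -3.70176315e+01, -1.22629416e-05,
        6.91286725e-03,  2.14570974e-05]), 'tool_pos': array([ 0.26476931, -0.56547596,  0.23006385]), 'tool_rot': array([-6.48108153e-04,  8.43782900e-01, -5.36683699e-01, -7.77603704e-04]), 'contact_force': array([-0.5514313 , -0.71111446,  0.08587547]), 'ft_torque': array([-0.00507887, -0.01927414, -0.0218877 ]), 'gripper_width': 1.0014473990088602}
0.0187 ['IKError', 'grip_depth']
side [[402.5985762202877, 0.0, 288.9900358382822], [0.0, 402.5985762202877, 204.98897116926034], [0.0, 0.0, 1.0]] [[0.9957, -0.0552, 0.0743, 0.4404], [-0.0917, -0.6928, 0.7152, -0.9533], [0.012, -0.719, -0.6949, 1.0781], [0.0, 0.0, 0.0, 1.0]]
top [[533.8597092813199, 0.0, 285.8318383415113], [0.0, 533.8597092813199, 201.09830728408997], [0.0, 0.0, 1.0]] [[0.0221, -0.9956, 0.0906, 0.4059], [-0.9996, -0.0203, 0.0203, -0.0092], [-0.0183, -0.091, -0.9957, 1.8809], [0.0, 0.0, 0.0, 1.0]]
wrist [[353.51536102896614, 0.0, 279.6133933538122], [0.0, 353.51536102896614, 214.8656699631348], [0.0, 0.0, 1.0]] [[1.0, -0.0002, -0.0005, 0.0005], [0.0004, 0.9548, 0.2973, -0.0763], [0.0004, -0.2973, 0.9548, -0.1425], [0.0, 0.0, 0.0, 1.0]]
```

View pics/side0.png

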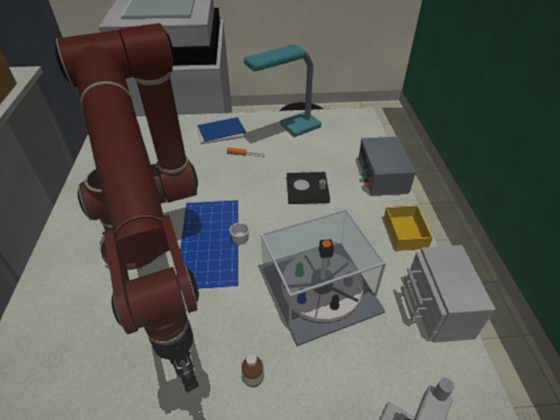

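View pics/top0.png

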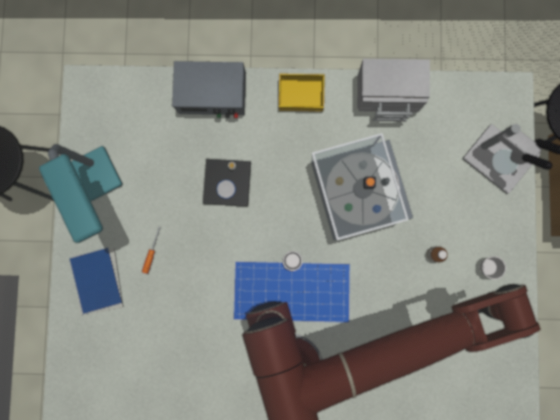

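View pics/wrist0.png

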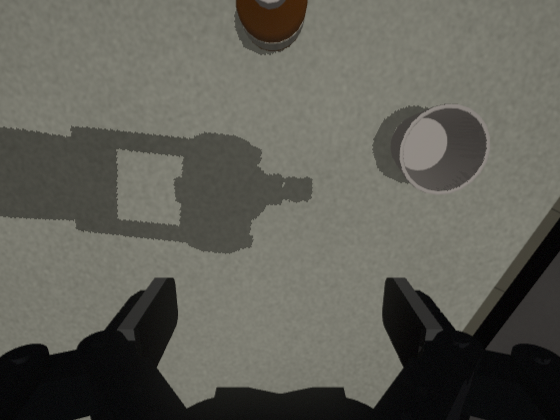

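```bash
python3 - <<'E'
import cv2,numpy as np
a=cv2.imread("pics/top0.png")[120:250,300:425]; b=cv2.imread("pics/side0.png")[200:350,250:400]; c=cv2.imread("pics/top0.png")[150:215,195:260]
a=cv2.resize(a,(600,600*130//125),interpolation=cv2.INTER_CUBIC)[:600]; cv2.imwrite("pics/topz.png",a)
cv2.imwrite("pics/sidez.png",cv2.resize(b,(600,600),interpolation=cv2.INTER_CUBIC))
cv2.imwrite("pics/ringz.png",cv2.resize(c,(520,520),interpolation=cv2.INTER_CUBIC))
E
```

```text
(no output)
```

View pics/topz.png

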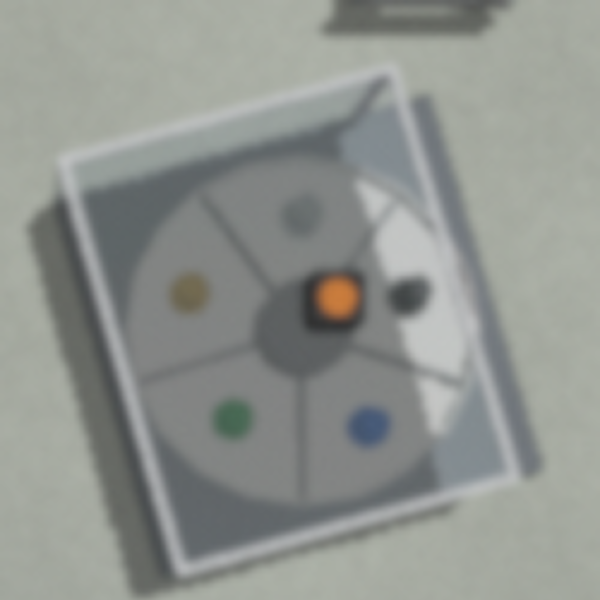

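View pics/sidez.png

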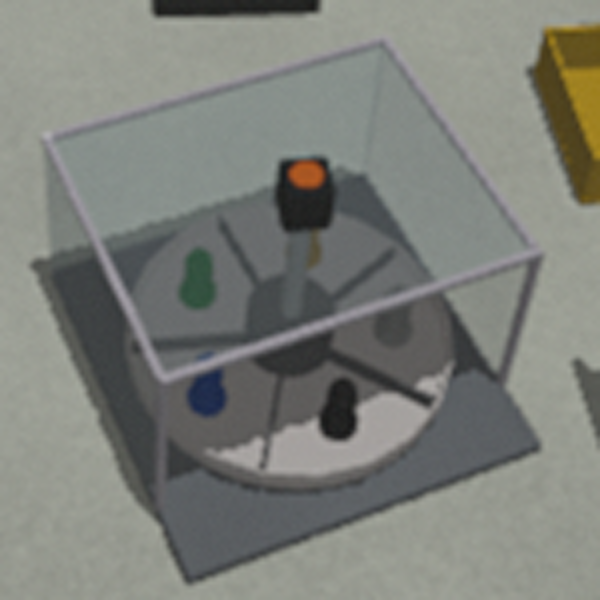

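View pics/ringz.png

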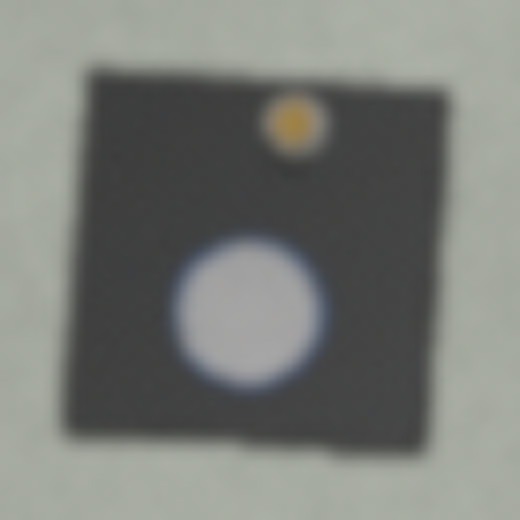

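```bash
cat > h.py <<'E'
import numpy as np, cv2
from scipy.spatial.transform import Rotation as R
from plant import state, grab_frame, ticket, manip
def rot(q): return R.from_quat([q[1],q[2],q[3],q[0]])
def camT(f,s=None):
    if "world_from_camera" in f: return np.array(f["world_from_camera"])
    T=np.eye(4);T[:3,:3]=rot(s["tool_rot"]).as_matrix();T[:3,3]=s["tool_pos"]
    return T@np.array(f["hand_eye"])
def cast(K,T,uv,z):
    uv=np.atleast_2d(np.asarray(uv,float)); d=np.c_[uv,np.ones(len(uv))]@np.linalg.inv(K).T@T[:3,:3].T
    o=T[:3,3]; t=(z-o[2])/d[:,2]; return o+t[:,None]*d
def proj(K,T,P):
    P=np.atleast_2d(P); c=(P-T[:3,3])@T[:3,:3]; u=c@K.T; return u[:,:2]/u[:,2:]
def tri(K1,T1,u1,K2,T2,u2):
    ds=[];os=[]
    for K,T,u in((K1,T1,u1),(K2,T2,u2)):
        d=T[:3,:3]@np.linalg.inv(K)@[u[0],u[1],1]; ds.append(d/np.linalg.norm(d)); os.append(T[:3,3])
    A=sum(np.eye(3)-np.outer(d,d) for d in ds); b=sum((np.eye(3)-np.outer(d,d))@o for d,o in zip(ds,os))
    return np.linalg.solve(A,b)
def look(name,tag):
    s=state(); f=grab_frame(name); cv2.imwrite(f"pics/{tag}.png",f["frame"][:,:,::-1])
    return s,f,f["K"],camT(f,s)
def hsvmask(f,lo,hi):
    return cv2.inRange(cv2.cvtColor(f["frame"],cv2.COLOR_RGB2HSV),np.array(lo),np.array(hi))
def blobs(m,mina=5):
    n,l,st,c=cv2.connectedComponentsWithStats(m); return [(c[i].round(1).tolist(),int(st[i,4]),st[i,:4].tolist()) for i in range(1,n) if st[i,4]>=mina]
def plan(pos,Rm,s=None):
    """total tool-frame shift (in 0.04 units) and rotvec (in 5deg units) from measured pose"""
    s=s or state(); r=rot(s["tool_rot"])
    d=r.inv().apply(np.asarray(pos)-s["tool_pos"])/0.04
    w=(r.inv()*R.from_matrix(Rm)).as_rotvec(degrees=True)/5
    return w.round(2),d.round(2)
E
python3 - <<'E'
from h import *
D={n:dict(np.load(f"pics/{n}0.npz")) for n in("top","side")}
f=D["top"];K=f["K"];T=f["world_from_camera"]
S=D["side"]
for nm,lo,hi in(("orange",(5,150,100),(18,255,255)),("green",(60,80,30),(90,255,255)),("blue",(100,100,30),(125,255,255)),("brass",(15,60,60),(35,160,200))):
    for n in D: print(nm,n,[b for b in blobs(hsvmask(D[n],lo,hi),4) if b[1]<400])
m=hsvmask(f,(0,0,140),(180,40,255)); print([b for b in blobs(m[150:215,195:260],20)])
# knob zmap
print(np.round(f["z_map"][150:215:6,330:420:6],3))
E
```

```text
orange top [([370.0, 181.4], 43, [367, 178, 7, 8]), ([147.9, 261.5], 107, [143, 251, 11, 22])]
orange side [([236.2, 150.6], 78, [227, 148, 19, 6]), ([326.2, 243.2], 52, [322, 240, 9, 7])]
green top []
green side [([364.5, 175.0], 12, [363, 174, 4, 3]), ([299.0, 269.8], 74, [296, 263, 7, 14])]
blue top [([377.0, 208.0], 9, [376, 207, 3, 3])]
blue side [([177.2, 279.3], 10, [176, 276, 3, 8]), ([179.6, 287.4], 5, [179, 286, 2, 4]), ([301.4, 298.2], 70, [297, 293, 9, 11])]
brass top [([300.6, 92.2], 341, [278, 73, 47, 39]), ([550.0, 135.0], 7, [548, 134, 5, 3]), ([556.8, 141.5], 17, [554, 140, 6, 4]), ([231.1, 164.9], 22, [229, 163, 5, 5]), ([339.0, 180.5], 24, [337, 178, 5, 6])]
brass side [([2.5, 63.5], 94, [0, 51, 10, 24]), ([3.4, 88.1], 116, [0, 78, 10, 24]), ([322.6, 180.4], 17, [320, 179, 6, 4]), ([398.3, 225.3], 235, [383, 205, 50, 46]), ([430.5, 240.5], 4, [430, 239, 2, 4]), ([427.8, 245.4], 5, [426, 244, 4, 3]), ([421.8, 247.0], 4, [421, 246, 3, 3]), ([412.0, 249.0], 13, [406, 249, 13, 1]), ([328.2, 262.4], 12, [327, 259, 3, 7])]
[([32.6, 31.5], 1991, [0, 0, 65, 65]), ([30.6, 3
[... 374 characters left out ...]
15 1.713 1.873
  1.894 1.89  1.889]
 [1.712 1.719 1.715 1.714 1.716 1.72  1.714 1.714 1.709 1.712 1.715 1.884
  1.888 1.89  1.89 ]
 [1.715 1.719 1.717 1.714 1.716 1.717 1.658 1.666 1.711 1.703 1.709 1.85
  1.903 1.889 1.884]
 [1.708 1.712 1.705 1.719 1.714 1.711 1.656 1.665 1.712 1.713 1.711 1.706
  1.871 1.888 1.885]
 [1.708 1.711 1.71  1.704 1.706 1.704 1.703 1.703 1.703 1.706 1.714 1.709
  1.866 1.888 1.892]
 [1.717 1.71  1.709 1.707 1.707 1.709 1.704 1.715 1.703 1.712 1.706 1.709
  1.878 1.88  1.869]
 [1.707 1.709 1.708 1.709 1.701 1.702 1.699 1.705 1.7   1.702 1.706 1.704
  1.701 1.858 1.89 ]
 [1.709 1.705 1.702 1.711 1.708 1.706 1.701 1.701 1.706 1.708 1.704 1.697
  1.704 1.863 1.875]]
```

```bash
python3 - <<'E'
from h import *
D={n:dict(np.load(f"pics/{n}0.npz")) for n in("top","side")}
f=D["top"];K=f["K"];T=f["world_from_camera"];S=D["side"];K2=S["K"];T2=S["world_from_camera"]
print("knob",cast(K,T,[370,181.4],.227),cast(K2,T2,[326.2,243.2],.227), tri(K,T,[370,181.4],K2,T2,[326.2,243.2]))
print("disc",cast(K,T,[195+30.6,150+38.7],.03))
for n in D:
  f=D[n];K=f["K"];T=f["world_from_camera"]
  v,u=np.mgrid[:420,:560]; d=np.stack([u,v,np.ones_like(u)],-1)@np.linalg.inv(K).T*f["z_map"][...,None]
  P=d@T[:3,:3].T+T[:3,3]
  m=(abs(P[...,2]-.179)<.02)&(f["z_map"]>0)&(np.hypot(P[...,0]-.46,P[...,1]+.27)<.25)
  m=cv2.morphologyEx(m.astype(np.uint8),cv2.MORPH_OPEN,np.ones((5,5)))
  n_,l,st,c=cv2.connectedComponentsWithStats(m); i=1+np.argmax(st[1:,4]); 
  uv=np.argwhere(l==i)[:,::-1]; Q=cast(K,T,uv,.179)[:,:2]
  r=cv2.minAreaRect(Q.astype(np.float32)); print(n,r,cv2.boxPoints(r).round(3).tolist())
f=D["top"];K=f["K"];T=f["world_from_camera"]
for nm,p in(("brass",(339,180.5)),("green",(348,207)),("blue",(377,208.5)),("steel",(363,165)),("black",(386,181.5))): print(nm,cast(K,T,p,.075).round(3))
E
```

```text
knob [[ 0.62332292 -0.23614463  0.227     ]] [[ 0.62031057 -0.23729517  0.227     ]] [ 0.62204203 -0.23617474  0.22573288]
disc [[0.61355896 0.24008075 0.03      ]]
top ((0.5841999650001526, -0.2167036533355713), (0.23002123832702637, 0.23668482899665833), 16.7713680267334) [[0.4399999976158142, -0.13699999451637268], [0.5080000162124634, -0.3630000054836273], [0.7279999852180481, -0.296999990940094], [0.6600000262260437, -0.07000000029802322]]
side ((0.581217885017395, -0.22038285434246063), (0.23697926104068756, 0.23916880786418915), 16.731149673461914) [[0.43299999833106995, -0.14000000059604645], [0.5019999742507935, -0.36899998784065247], [0.7289999723434448, -0.3009999990463257], [0.6600000262260437, -0.07199999690055847]]
brass [[ 0.644 -0.152  0.075]]
green [[ 0.554 -0.183  0.075]]
blue [[ 0.551 -0.281  0.075]]
steel [[ 0.699 -0.233  0.075]]
black [[ 0.644 -0.311  0.075]]
```

```bash
python3 - <<'E'
from h import *
for n in("top","side"):
  f=dict(np.load(f"pics/{n}0.npz"));K=f["K"];T=f["world_from_camera"]
  v,u=np.mgrid[:420,:560]; d=np.stack([u,v,np.ones_like(u)],-1)@np.linalg.inv(K).T*f["z_map"][...,None]
  P=d@T[:3,:3].T+T[:3,3]
  m=(abs(P[...,2]-.179)<.02)&(f["z_map"]>0)&(np.hypot(P[...,0]-.62,P[...,1]+.236)<.25)
  m=cv2.morphologyEx(m.astype(np.uint8),cv2.MORPH_OPEN,np.ones((3,3)))
  n_,l,st,c=cv2.connectedComponentsWithStats(m); i=1+np.argmax(st[1:,4]); 
  uv=np.argwhere(l==i)[:,::-1]; Q=cast(K,T,uv,.179)[:,:2]
  r=cv2.minAreaRect(Q.astype(np.float32)); b=cv2.boxPoints(r);print(n,r,b.round(3).tolist())
E
```

```text
top ((0.6137132048606873, -0.20760613679885864), (0.29179543256759644, 0.23693469166755676), 16.90945053100586) [[0.4399999976158142, -0.13699999451637268], [0.5090000033378601, -0.3630000054836273], [0.7879999876022339, -0.27900001406669617], [0.718999981880188, -0.052000001072883606]]
side ((0.6103528141975403, -0.2149735987186432), (0.2960064113140106, 0.2459564507007599), 16.881633758544922) [[0.43299999833106995, -0.14000000059604645], [0.5040000081062317, -0.37599998712539673], [0.7879999876022339, -0.28999999165534973], [0.7160000205039978, -0.05400000140070915]]
```

>>> carry_out --moves '[[[0, 0, 0, -0.2, -0.8, -0.5, 1], [0, 0, 0, -0.26, -0.83, -0.4, 1], [0, 0, 0, -0.26, -0.83, -0.3, 1], [0, 0, 0, -0.26, -0.83, -0.3, 1], [0, 0, 0, -0.26, -0.83, -0.3, 1], [0, 0, 0, -0.26, -0.83, -0.3, 1], [0, 0, 0, -0.26, -0.83, -0.2, 1], [0, 0, 0, -0.26, -0.83, -0.2, 1]]]'

```text
time: 0.82
tool_pos: [0.4712, -0.3794, 0.3319]
tool_rot: [0.0, 0.844, -0.537, 0.0]
contact_force: [0.8, -0.3, -0.2]
gripper_width: 0.999
```

>>> carry_out --moves '[[[0, 0, 0, -0.26, -0.83, 0, 1], [0, 0, 0, -0.26, -0.83, 0, 1], [0, 0, 0, -0.26, -0.83, 0, 1], [0, 0, 0, -0.26, -0.83, 0, 1], [0, 0, 0, -0.26, -0.83, 0, 1], [0, 0, 0, -0.26, -0.83, 0, 1], [0, 0, -1, 0, 0, 0, 1], [0, 0, -1, 0, 0, 0, 1]]]'

```text
time: 1.48
tool_pos: [0.6253, -0.2378, 0.3302]
tool_rot: [-0.0, 0.889, -0.458, -0.001]
contact_force: [-0.1, 0.0, -0.4]
gripper_width: 0.992
```

>>> carry_out --moves '[[[0, 0, -1, 0, 0, 0, 1], [0, 0, -1, 0, 0, 0, 1], [0, 0, -1, 0, 0, 0, 1], [0, 0, -1, 0, 0, 0, 1], [0, 0, -1, 0, 0, 0, 1], [0, 0, -1, 0, 0, 0, 1], [0, 0, -1, 0, 0, 0, 1], [0, 0, -1, 0, 0, 0, 1]]]'

```text
time: 2.15
tool_pos: [0.624, -0.2397, 0.3307]
tool_rot: [-0.0, 0.992, -0.128, -0.0]
contact_force: [-0.3, 0.8, 0.2]
gripper_width: 1.0
```

>>> carry_out --moves '[[[0, 0, -1, 0, 0, 0, 1], [0, 0, -1, 0, 0, 0, 1], [0, 0, -1, 0, 0, 0, 1], [0, 0, 0, 0, 0, 0, 1], [0, 0, 0, 0, 0, 0, 1]]]'

```text
time: 2.57
tool_pos: [0.624, -0.2398, 0.3308]
tool_rot: [-0.0, 1.0, -0.0, -0.0]
contact_force: [-0.2, 0.0, -0.0]
gripper_width: 1.003
```

```bash
python3 - <<'E'
from h import *
s,f,K,T=look("wrist","w1"); np.savez("pics/w1.npz",**f,T=T)
print(s["time"],s["tool_pos"],s["joint_pos"].round(3),rot(s["tool_rot"]).as_matrix().round(3).tolist())
print(blobs(hsvmask(f,(5,150,100),(18,255,255)),20))
E
```

```text
2.5667 [ 0.62400099 -0.2397547   0.3308341 ] [-0.478  0.116  1.382 -0.     1.644 -0.477] [[1.0, -0.001, -0.001], [-0.001, -1.0, 0.0], [-0.001, -0.0, -1.0]]
[([282.5, 221.9], 149, [270, 213, 23, 16])]
```

View pics/w1.png

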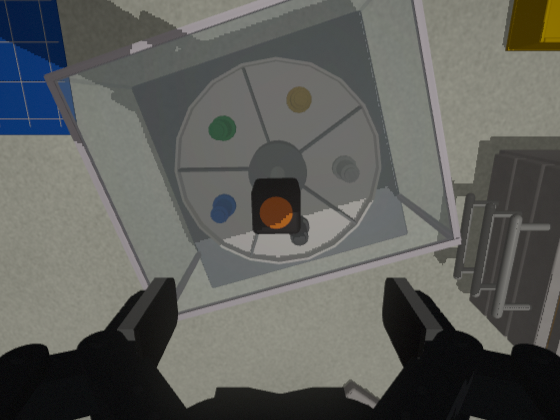

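```bash
python3 - <<'E'
from h import *
a=cv2.imread("pics/w1.png")[165:245,235:315]; cv2.imwrite("pics/w1z.png",cv2.resize(np.clip(a*2.0,0,255).astype(np.uint8),(600,600),interpolation=cv2.INTER_CUBIC))
f=dict(np.load("pics/w1.npz"));K=f["K"];T=f["T"]
print((f["z_map"][170:240:5,245:310:5]).round(3))
print(proj(K,T,[[.622,-.235,.227]]), cast(K,T,[276.5,212],.227))
E
```

```text
[[0.299 0.299 0.299 0.3   0.299 0.299 0.298 0.299 0.298 0.298 0.298 0.299
  0.299]
 [0.3   0.3   0.3   0.3   0.299 0.3   0.3   0.299 0.299 0.3   0.3   0.3
  0.299]
 [0.302 0.302 0.284 0.279 0.279 0.278 0.278 0.278 0.278 0.278 0.278 0.301
  0.303]
 [0.303 0.302 0.264 0.262 0.261 0.262 0.261 0.26  0.26  0.261 0.26  0.303
  0.302]
 [0.304 0.303 0.253 0.252 0.254 0.253 0.253 0.254 0.253 0.253 0.253 0.303
  0.304]
 [0.305 0.306 0.254 0.253 0.253 0.253 0.254 0.254 0.253 0.254 0.255 0.258
  0.305]
 [0.308 0.306 0.256 0.255 0.253 0.254 0.253 0.253 0.253 0.256 0.254 0.259
  0.306]
 [0.    0.31  0.256 0.256 0.255 0.255 0.255 0.255 0.256 0.255 0.256 0.26
  0.307]
 [0.308 0.31  0.256 0.255 0.256 0.256 0.257 0.256 0.255 0.256 0.257 0.262
  0.31 ]
 [0.311 0.31  0.258 0.257 0.258 0.258 0.258 0.257 0.256 0.257 0.259 0.264
  0.311]
 [0.311 0.31  0.26  0.26  0.259 0.257 0.258 0.258 0.258 0.259 0.26  0.264
  0.312]
 [0.313 0.314 0.261 0.26  0.26  0.259 0.259 0.259 0.259 0.261 0.261 0.265
  0.314]
 [0.315 0.315 0.262 0.263 0.263 0.261 0.26  0.263 0.262 0.261 0.262 0.315
  0.314]
 [0.316 0.316 0.317 0.315 0.317 0.317 0.317 0.317 0.315 0.317 0.317 0.315
  0.317]]
[[276.33729074 207.3998516 ]] [[ 0.622105   -0.23848174  0.227     ]]
```

View pics/w1z.png

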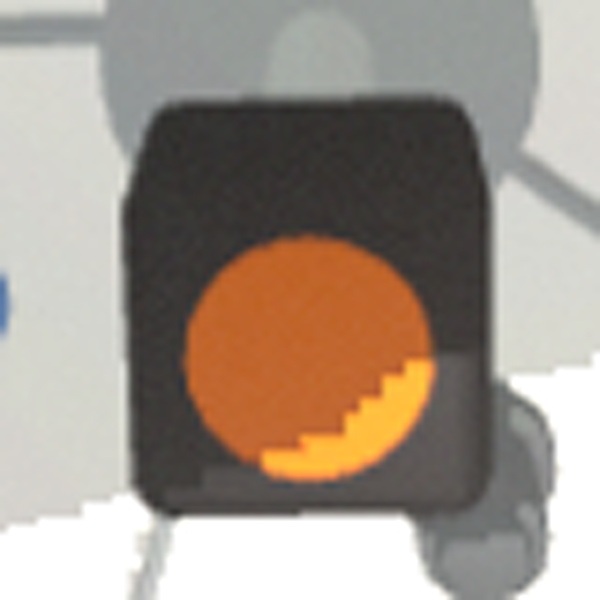

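>>> carry_out --moves '[[[0, 0, 0, -0.05, -0.05, 0.6, 1], [0, 0, 0, 0, 0, 0.8, 1], [0, 0, 0, 0, 0, 0.8, 1], [0, 0, 0, 0, 0, 0.8, 1], [0, 0, 0, 0, 0, 0.45, 1], [0, 0, 0, 0, 0, 0, 1], [0, 0, 0, 0, 0, 0, -1], [0, 0, 0, 0, 0, 0, -1]]]'

```text
time: 3.28
tool_pos: [0.623, -0.2383, 0.1954]
tool_rot: [0.001, 1.0, 0.0, 0.001]
contact_force: [0.5, 0.1, 1.2]
gripper_width: 0.749
```

>>> carry_out --moves '[[[0, 0, 0, 0, 0, 0, -1], [0, 0, 0, 0, 0, 0, -1], [0, 0, 0, 0, 0, 0, -1], [0, 0, 0, 0, 0, 0, -1], [0, 0, 0, 0, 0, 0, -1], [0, 0, 0, 0, 0, 0, -1]]]'

```text
time: 3.78
tool_pos: [0.6213, -0.2384, 0.1964]
tool_rot: [0.001, 1.0, 0.001, -0.001]
contact_force: [-7.6, 0.8, 7.3]
gripper_width: 0.413
```

>>> carry_out --moves '[[[0, 0, 0.5, -0.03, 0, 0, -1], [0, 0, 0.8, 0, 0, 0, -1], [0, 0, 0.8, 0, 0, 0, -1], [0, 0, 0.8, 0, 0, 0, -1], [0, 0, 0.8, 0, 0, 0, -1], [0, 0, 0.8, 0, 0, 0, -1], [0, 0, 0.8, 0, 0, 0, -1], [0, 0, 0.7, 0, 0, 0, -1]]]'

```text
time: 4.45
tool_pos: [0.6213, -0.2384, 0.1965]
tool_rot: [0.001, 0.966, -0.26, 0.001]
contact_force: [-3.4, 1.0, 4.3]
gripper_width: 0.408
```

>>> carry_out --moves '[[[0, 0, 0.8, 0, 0, 0, -1], [0, 0, 0.8, 0, 0, 0, -1], [0, 0, 0.8, 0, 0, 0, -1], [0, 0, 0.8, 0, 0, 0, -1], [0, 0, 0.8, 0, 0, 0, -1], [0, 0, 0.8, 0, 0, 0, -1], [0, 0, 0.8, 0, 0, 0, -1], [0, 0, 0.4, 0, 0, 0, -1]]]'

```text
time: 5.12
tool_pos: [0.6213, -0.2384, 0.1964]
tool_rot: [0.0, 0.866, -0.501, 0.001]
contact_force: [-3.4, 0.4, 4.4]
gripper_width: 0.408
```

```bash
python3 - <<'E'
from h import *
s,f,K,T=look("wrist","w2"); np.savez("pics/w2.npz",**f,T=T)
print(s["time"],s["tool_pos"],s["joint_pos"].round(3),s["contact_force"].round(1),s["ft_torque"].round(2),s["gripper_width"])
E
```

```text
5.1167 [ 0.62126545 -0.23843084  0.19643926] [-4.780e-01  1.670e-01  1.548e+00 -1.000e-03  1.424e+00  5.710e-01] [-3.4  0.4  4.4] [0.02 0.7  0.14] 0.40767573393018064
```

View pics/w2.png

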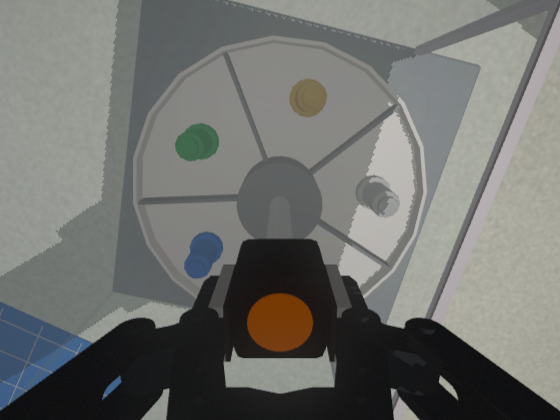

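```bash
cat >> h.py <<'E'
AX=np.array([.6215,-.2378])
OPEN=-73.1
def brass(f,K,T,lo=(14,70,60),hi=(30,200,255),z=.08):
    r=[]
    for b in blobs(hsvmask(f,lo,hi),60):
        for zz in (.075,):
            p=cast(K,T,b[0],zz)[0]; d=p[:2]-AX; 
            if .06<np.hypot(*d)<.11: r.append((b,p.round(4).tolist(),round(np.hypot(*d),4),"rel.opening deg",round((np.degrees(np.arctan2(d[1],d[0]))-OPEN+180)%360-180,1)))
    return r
E
python3 - <<'E'
from h import *
for n in("w1","w2"):
    f=dict(np.load(f"pics/{n}.npz"));K=f["K"];T=f["T"]
    print(n,*brass(f,K,T),sep="\n")
E
```

```text
w1
(([298.6, 99.2], 483, [287, 87, 24, 26]), [0.6445, -0.1581, 0.075], np.float64(0.083), 'rel.opening deg', np.float64(147.0))
w2
(([307.6, 97.5], 1037, [290, 79, 37, 38]), [0.7019, -0.2157, 0.075], np.float64(0.0834), 'rel.opening deg', np.float64(88.5))
```

>>> carry_out --moves '[[[0, 0, 0.8, 0, 0, 0, -1], [0, 0, 0.8, 0, 0, 0, -1], [0, 0, 0.8, 0, 0, 0, -1], [0, 0, 0.8, 0, 0, 0, -1], [0, 0, 0.8, 0, 0, 0, -1], [0, 0, 0.8, 0, 0, 0, -1], [0, 0, 0.8, 0, 0, 0, -1], [0, 0, 0.8, 0, 0, 0, -1]]]'

```text
time: 5.83
tool_pos: [0.6213, -0.2385, 0.1964]
tool_rot: [-0.0, -0.694, 0.72, -0.001]
contact_force: [-4.3, 0.0, 6.0]
gripper_width: 0.413
```

>>> carry_out --moves '[[[0, 0, 0.8, 0, 0, 0, -1], [0, 0, 0.8, 0, 0, 0, -1], [0, 0, 0.8, 0, 0, 0, -1], [0, 0, 0.8, 0, 0, 0, -1], [0, 0, 0.8, 0, 0, 0, -1], [0, 0, 0.8, 0, 0, 0, -1], [0, 0, 0.8, 0, 0, 0, -1], [0, 0, 0.6, 0, 0, 0, -1]]]'

```text
time: 6.5
tool_pos: [0.6212, -0.2385, 0.1964]
tool_rot: [0.0, -0.477, 0.879, -0.001]
contact_force: [-3.1, -0.5, 7.1]
gripper_width: 0.413
```

>>> carry_out --moves '[[[0, 0, 0.8, 0, 0, 0, -1], [0, 0, 0.8, 0, 0, 0, -1], [0, 0, 0.7, 0, 0, 0, -1], [0, 0, 0.4, 0, 0, 0, -1], [0, 0, 0, 0, 0, 0, -1]]]'

```text
time: 6.92
tool_pos: [0.6212, -0.2385, 0.1965]
tool_rot: [0.0, -0.371, 0.929, -0.001]
contact_force: [-3.5, 0.4, 6.0]
gripper_width: 0.411
```

```bash
python3 - <<'E'
from h import *
s,f,K,T=look("wrist","w3"); np.savez("pics/w3.npz",**f,T=T)
print(s["time"],s["tool_pos"],s["joint_pos"].round(3),s["contact_force"].round(1),s["ft_torque"].round(2),s["gripper_width"])
print(*brass(f,K,T),sep="\n")
s,f,K,T=look("top","t3");np.savez("pics/t3.npz",**f,T=T)
s,f,K,T=look("side","s3");np.savez("pics/s3.npz",**f,T=T)
cv2.imwrite("pics/s3z.png",cv2.resize(f["frame"][200:350,240:400,::-1],(640,600),interpolation=cv2.INTER_CUBIC))
E
```

```text
6.9167 [ 0.6211622  -0.23853668  0.19646028] [-4.780e-01  1.670e-01  1.548e+00 -1.000e-03  1.424e+00  1.904e+00] [-3.5  0.4  6. ] [0.11 0.88 0.01] 0.4111322285965464
(([308.9, 97.9], 1043, [291, 80, 37, 37]), [0.6622, -0.3117, 0.075], np.float64(0.0844), 'rel.opening deg', np.float64(11.9))
```

View pics/w3.png

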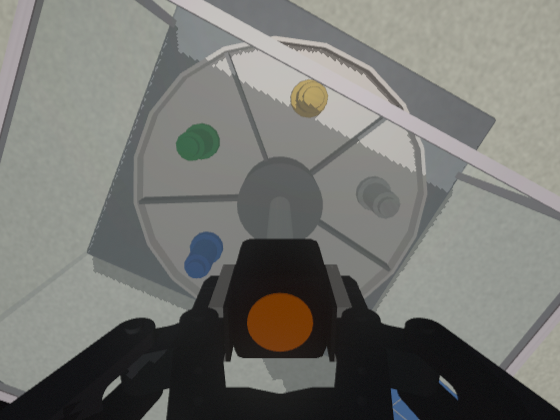

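View pics/s3z.png

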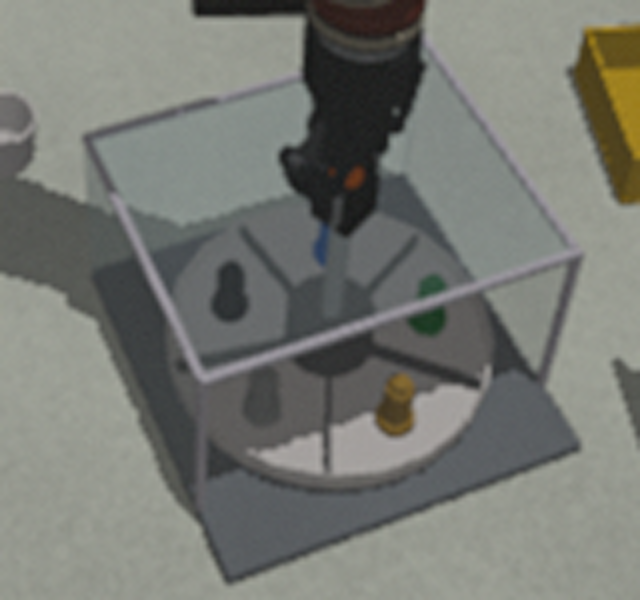

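```bash
python3 - <<'E'
from h import *
f=dict(np.load("pics/w3.npz"));K=f["K"];T=f["T"]
# lip edges by bright-lavender mask near line
g=cv2.cvtColor(f["frame"],cv2.COLOR_RGB2GRAY); e=cv2.Canny(g,40,120)
L=cv2.HoughLinesP(e,1,np.pi/360,60,minLineLength=120,maxLineGap=15)
for l in L[:,0]:
    p=cast(K,T,[l[:2],l[2:]],.179)[:,:2]; d=p[1]-p[0]; a=np.degrees(np.arctan2(d[1],d[0]))%180
    n=np.array([np.sin(np.radians(16.9)),-np.cos(np.radians(16.9))])
    print(l.tolist(),"angle",a.round(1),"dist from axis",((p-AX)@n).round(3))
# lip corners / plug: top circle and foot
a=cv2.imread("pics/w3.png")[70:130,280:340]; cv2.imwrite("pics/w3z.png",cv2.resize(a,(600,600),interpolation=cv2.INTER_CUBIC))
E
```

```text
[170, 0, 559, 211] angle 17.0 dist from axis [0.085 0.085]
[230, 35, 420, 138] angle 16.9 dist from axis [0.084 0.084]
[293, 2, 495, 118] angle 16.8 dist from axis [0.106 0.106]
[86, 252, 176, 6] angle 107.0 dist from axis [-0.035  0.084]
[371, 310, 495, 122] angle 106.8 dist from axis [-0.001  0.105]
[0, 163, 43, 2] angle 107.0 dist from axis [-0.01   0.061]
[166, 43, 416, 173] angle 17.1 dist from axis [0.07 0.07]
[436, 321, 559, 410] angle 6.5 dist from axis [ 0.009 -0.009]
[87, 253, 223, 312] angle 16.5 dist from axis [-0.035 -0.036]
[88, 254, 166, 44] angle 106.8 dist from axis [-0.036  0.069]
[0, 131, 35, 0] angle 106.7 dist from axis [0.004 0.061]
[435, 321, 558, 410] angle 6.5 dist from axis [ 0.009 -0.009]
[288, 0, 431, 82] angle 16.8 dist from axis [0.106 0.106]
```

View pics/w3z.png

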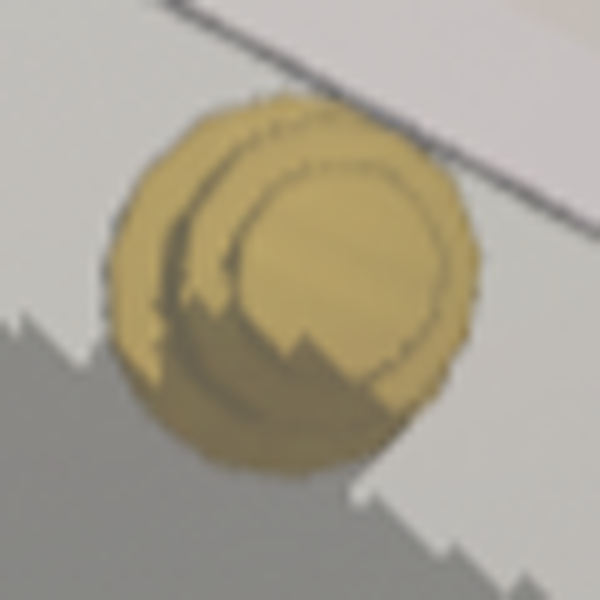

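```bash
python3 - <<'E'
from h import *
f=dict(np.load("pics/w3.npz"));K=f["K"];T=f["T"]
# axis check: tray circle edge (rim) and knob tcp
for p,z in(((314.5,97),.082),((308.5,98.5),.039),((279,197),.07),((279,240),.044)):
    q=cast(K,T,p,z)[0]; d=q[:2]-AX; print(q.round(4),np.hypot(*d).round(4),((np.degrees(np.arctan2(d[1],d[0]))-OPEN+180)%360-180).round(2))
f=dict(np.load("pics/s3.npz"))
b=[x for x in blobs(hsvmask(f,(14,100,60),(30,255,255)),20) if 330<x[0][0]<360]; print(b)
E
```

```text
[ 0.6601 -0.3143  0.082 ] 0.0857 9.87
[ 0.6605 -0.3137  0.039 ] 0.0854 10.3
[ 0.6269 -0.2436  0.07  ] 0.0079 25.7
[ 0.5951 -0.2101  0.044 ] 0.0382 -153.24
[([338.6, 301.2], 97, [334, 294, 9, 15])]
```

```bash
python3 - <<'E'
from h import *
from scipy.optimize import least_squares
def fit(P):
    A=np.c_[2*P,np.ones(len(P))]; c=np.linalg.lstsq(A,(P**2).sum(1),rcond=None)[0]; return c[:2],np.sqrt(c[2]+c[:2]@c[:2])
f=dict(np.load("pics/w1.npz"));
rim1=[(177,160),(186,120),(213,82),(243,63),(273,57),(310,63),(340,82),(365,112),(379,150),(378,190),(365,218),(345,240),(310,258),(275,262)]
for z in(.044,.03):
    P=cast(f["K"],f["T"],rim1,z)[:,:2]; c,r=fit(P); print("w1",z,c.round(4),r.round(4),(np.hypot(*(P-c).T)-r).round(3))
f=dict(np.load("pics/w3.npz"));
rim3=[(135,168),(137,210),(147,250),(160,278),(147,128),(187,78),(235,46),(278,37),(323,42),(370,66)]
for z in(.044,.03):
    P=cast(f["K"],f["T"],rim3,z)[:,:2]; c,r=fit(P); print("w3",z,c.round(4),r.round(4),(np.hypot(*(P-c).T)-r).round(3))
E
```

```text
w1 0.044 [ 0.6226 -0.2394] 0.1247 [-0.001 -0.001  0.     0.002  0.002  0.001 -0.002 -0.003 -0.002  0.002
  0.002  0.001 -0.    -0.001]
w1 0.03 [ 0.6226 -0.2418] 0.1288 [-0.001 -0.001  0.     0.002  0.002  0.001 -0.002 -0.003 -0.002  0.002
  0.002  0.002 -0.    -0.001]
w3 0.044 [ 0.6106 -0.2368] 0.1327 [-0.    -0.002 -0.001  0.002 -0.    -0.001  0.002  0.002  0.001 -0.002]
w3 0.03 [ 0.6076 -0.2341] 0.139 [-0.    -0.002 -0.001  0.003 -0.    -0.001  0.002  0.002  0.001 -0.002]
```

>>> carry_out --moves '[[[0, 0, 0.6, 0, 0, 0, -1], [0, 0, 0.6, 0, 0, 0, -1], [0, 0, 0.5, 0, 0, 0, -1], [0, 0, 0.4, 0, 0, 0, -1], [0, 0, 0, 0, 0, 0, -1], [0, 0, 0, 0, 0, 0, -1]]]'

```text
time: 7.57
tool_pos: [0.6211, -0.2385, 0.1964]
tool_rot: [0.0, -0.285, 0.959, -0.001]
contact_force: [-2.6, -0.2, 5.6]
gripper_width: 0.413
```

```bash
sed -i 's/^AX=.*/AX=np.array([.6215,-.2388])/' h.py; python3 - <<'E'
from h import *
s,f,K,T=look("wrist","w4"); np.savez("pics/w4.npz",**f,T=T)
print(s["time"],s["tool_pos"],s["joint_pos"].round(3),s["contact_force"].round(1),s["ft_torque"].round(2),s["gripper_width"])
print(*brass(f,K,T),sep="\n")
a=f["frame"][70:130,280:340,::-1]; cv2.imwrite("pics/w4z.png",cv2.resize(a,(600,600),interpolation=cv2.INTER_CUBIC))
E
```

```text
7.5667 [ 0.62114431 -0.23852803  0.19642643] [-4.780e-01  1.670e-01  1.548e+00 -1.000e-03  1.424e+00  2.086e+00] [-2.6 -0.2  5.6] [0.12 0.83 0.02] 0.41314828369774725
(([308.3, 100.2], 879, [291, 84, 37, 33]), [0.6478, -0.3163, 0.075], np.float64(0.0819), 'rel.opening deg', np.float64(1.8))
```

View pics/w4.png

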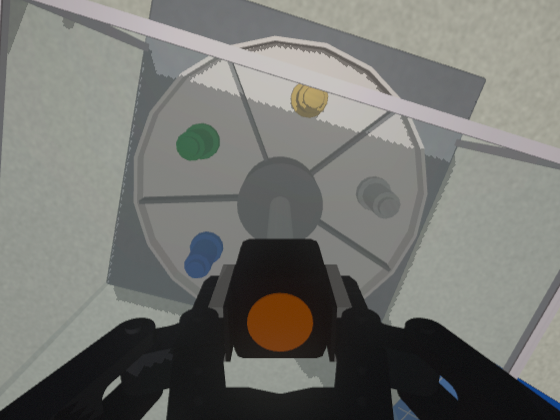

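View pics/w4z.png

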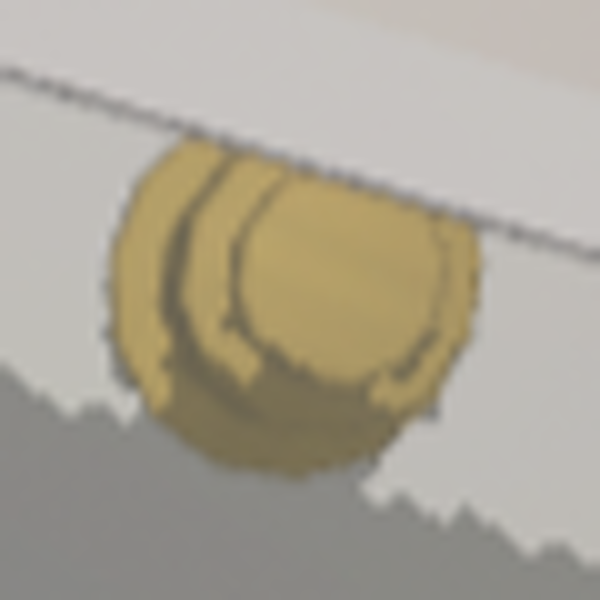

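```bash
python3 - <<'E'
from h import *
f=dict(np.load("pics/w4.npz"));K=f["K"];T=f["T"]
for p,z in(((314.3,97),.082),((309.2,98.5),.039)):
    q=cast(K,T,p,z)[0]; d=q[:2]-AX; print(q.round(4),np.hypot(*d).round(4),((np.degrees(np.arctan2(d[1],d[0]))-OPEN+180)%360-180).round(2))
E
```

```text
[ 0.6459 -0.3199  0.082 ] 0.0847 -0.15
[ 0.6458 -0.3198  0.039 ] 0.0846 -0.17
```

>>> carry_out --moves '[[[0, 0, 0, 0, 0, 0, 1], [0, 0, 0, 0, 0, 0, 1], [0, 0, 0, 0, 0, 0, 1], [0, 0, 0, 0, 0, 0, 1], [0, 0, 0, 0, 0, 0, 1], [0, 0, 0, 0, 0, -0.3, 1], [0, 0, 0, 0, 0, -0.6, 1], [0, 0, 0, 0, 0, -0.8, 1]]]'

```text
time: 8.28
tool_pos: [0.6195, -0.2371, 0.2592]
tool_rot: [-0.002, -0.285, 0.959, 0.002]
contact_force: [-0.7, 0.9, -1.7]
gripper_width: 0.996
```

>>> carry_out --moves '[[[0, 0, 0, 0, 0, -0.8, 1], [0, 0, 0, 0, 0, -0.5, 1], [0, 0, 0, 0, 0, 0, 1]]]'

```text
time: 8.53
tool_pos: [0.6231, -0.2388, 0.3219]
tool_rot: [0.004, -0.285, 0.959, -0.004]
contact_force: [-0.2, -0.9, 1.5]
gripper_width: 1.0
```

```bash
cat >> h.py <<'E'
inw=np.array([-.2907,.9568,0]); t35=np.radians(35)
zt=np.sin(t35)*inw+np.cos(t35)*np.array([0,0,-1]); xt=-np.array([.9568,.2907,0]); yt=np.cross(zt,xt)
RG=np.c_[xt,yt,zt]
GR=np.array([.6460,-.3200,.064]); TG=GR+.0187*zt; PRE=TG-.15*zt
E
python3 - <<'E'
from h import *
s,f,K,T=look("top","t5")
cv2.imwrite("pics/t5z.png",cv2.resize(f["frame"][120:250,300:440,::-1],(700,650),interpolation=cv2.INTER_CUBIC))
s=state();print(s["time"],s["tool_pos"],s["joint_pos"].round(3),s["gripper_width"],s["contact_force"].round(1)); print(TG,PRE)
print(plan([PRE[0],PRE[1],.31],rot(s["tool_rot"]).as_matrix()),plan([PRE[0],PRE[1],.31],RG))
E
```

```text
8.5833 [ 0.6222911  -0.23845541  0.31852639] [-0.478  0.108  1.411  0.     1.615  2.087] 0.9973648292180146 [-0.1 -0.3  0.6]
[ 0.64288199 -0.30973748  0.04868186] [ 0.66789279 -0.39205717  0.17155466]
(array([0., 0., 0.]), array([ 1.14, -3.84,  0.23])) (array([-7.02, -0.93,  3.15]), array([ 1.14, -3.84,  0.23]))
```

View pics/t5z.png

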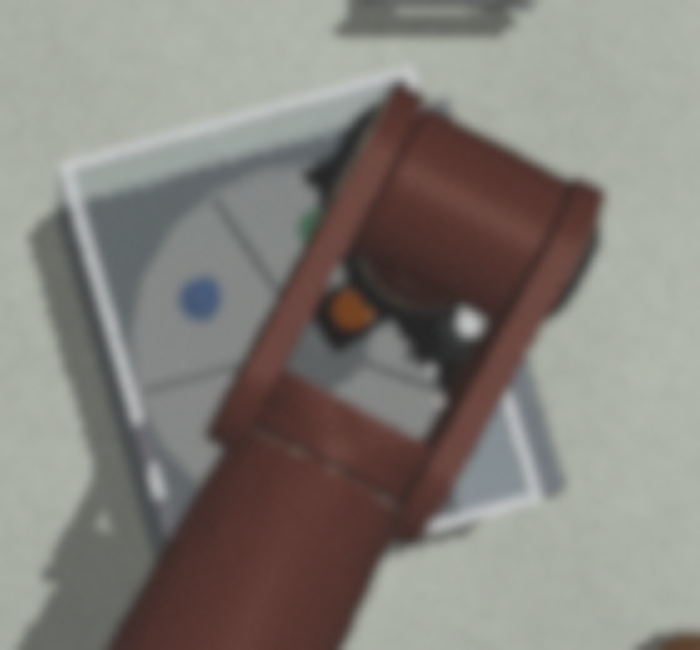

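>>> carry_out --moves '[[[0, 0, 0, 0.15, -0.5, 0, 1], [0, 0, 0, 0.23, -0.77, 0, 1], [0, 0, 0, 0.23, -0.77, 0, 1], [0, 0, 0, 0.23, -0.77, 0, 1], [0, 0, 0, 0.23, -0.77, 0, 1], [0, 0, 0, 0.07, -0.26, 0, 1]]]'

```text
time: 9.08
tool_pos: [0.6659, -0.395, 0.3099]
tool_rot: [-0.001, -0.283, 0.959, 0.001]
contact_force: [0.5, -0.4, -0.9]
gripper_width: 1.002
```

>>> carry_out --moves '[[[-0.88, -0.12, 0.39, 0, 0, 0, 0.4], [-0.88, -0.12, 0.39, 0, 0, 0, 0.4], [-0.88, -0.12, 0.39, 0, 0, 0, 0.4], [-0.88, -0.12, 0.39, 0, 0, 0, 0.4], [-0.88, -0.12, 0.39, 0, 0, 0, 0.4], [-0.88, -0.12, 0.39, 0, 0, 0, 0.4], [-0.88, -0.12, 0.39, 0, 0, 0, 0.4], [-0.88, -0.12, 0.39, 0, 0, 0, 0.4]]]'

```text
time: 9.75
tool_pos: [0.6665, -0.3908, 0.3122]
tool_rot: [-0.047, -0.14, 0.941, 0.303]
contact_force: [-0.1, -0.1, -0.9]
gripper_width: 0.698
```

>>> carry_out --moves '[[[0, 0, 0, 0, 0, 0, 0.4], [0, 0, 0, 0, 0, 0, 0.4], [0, 0, 0, 0, 0, 0, 0.4]]]'

```text
time: 10.0
tool_pos: [0.6667, -0.3908, 0.313]
tool_rot: [-0.047, -0.141, 0.942, 0.3]
contact_force: [0.1, 0.5, 0.6]
gripper_width: 0.699
```

```bash
python3 - <<'E'
from h import *
s=state();print(s["time"],s["tool_pos"],s["joint_pos"].round(3),s["gripper_width"],s["contact_force"].round(1))
print(plan(PRE,RG))
s,f,K,T=look("wrist","w6"); np.savez("pics/w6.npz",**f,T=T)
E
```

```text
10.0 [ 0.66665154 -0.39077727  0.31298456] [-0.734  0.713  0.734  0.375  2.208  2.256] 0.699006565124468 [0.1 0.5 0.6]
(array([ 0.08, -0.05,  0.01]), array([-0.03, -2.08,  2.86]))
```

View pics/w6.png

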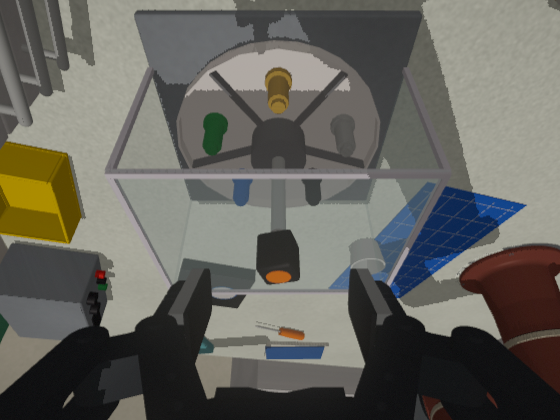

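>>> carry_out --moves '[[[0, 0, 0, 0, -0.3, 0.4, 0.4], [0, 0, 0, 0, -0.4, 0.55, 0.4], [0, 0, 0, 0, -0.5, 0.7, 0.4], [0, 0, 0, 0, -0.5, 0.7, 0.4], [0, 0, 0, 0, -0.38, 0.51, 0.4], [0, 0, 0, 0, 0, 0, 0.4], [0, 0, 0, 0, 0, 0, 0.4]]]'

```text
time: 10.63
tool_pos: [0.6662, -0.3916, 0.1711]
tool_rot: [-0.047, -0.141, 0.942, 0.302]
contact_force: [0.0, 1.1, 0.2]
gripper_width: 0.697
```

```bash
python3 - <<'E'
from h import *
s=state();print(s["time"],s["tool_pos"],s["joint_pos"].round(3),s["gripper_width"],s["contact_force"].round(1))
print(plan(PRE,RG),plan(TG,RG))
s,f,K,T=look("wrist","w7"); np.savez("pics/w7.npz",**f,T=T)
for b in blobs(hsvmask(f,(14,100,40),(32,255,255)),60): print(b)
print(proj(K,T,[[.646,-.32,.03],[.646,-.32,.039],[.646,-.32,.075],[.646,-.32,.082]]))
E
```

```text
10.6333 [ 0.66618806 -0.39161825  0.17112809] [-0.735  0.77   0.883  0.333  2.018  2.172] 0.6973219540132991 [0.  1.1 0.2]
(array([ 0.11, -0.06,  0.  ]), array([-0.04, -0.01, -0.02])) (array([ 0.11, -0.06,  0.  ]), array([-0.06, -0.05,  3.73]))
([277.0, 191.1], 1742, [260, 161, 35, 65])
([19.8, 281.4], 3672, [0, 230, 50, 97])
([296.3, 384.1], 113, [288, 380, 18, 9])
[[277.45609527 171.6129995 ]
 [277.47961929 179.32426568]
 [277.58299056 213.20976501]
 [277.60501323 220.42888132]]
```

View pics/w7.png

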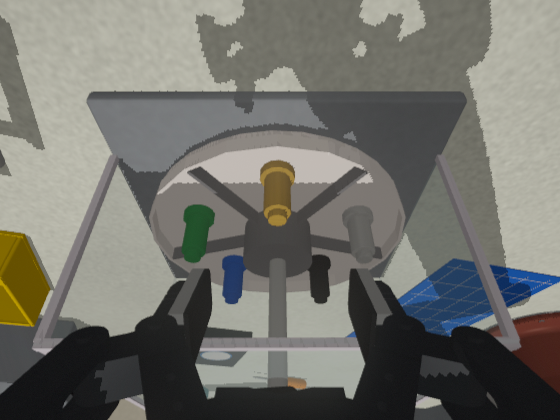

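>>> carry_out --moves '[[[0.1, -0.06, 0, -0.06, -0.03, 0.4, 0.4], [0, 0, 0, 0, 0, 0.7, 0.4], [0, 0, 0, 0, 0, 0.7, 0.4], [0, 0, 0, 0, 0, 0.7, 0.4], [0, 0, 0, 0, 0, 0.5, 0.4], [0, 0, 0, 0, 0, 0.3, 0.4], [0, 0, 0, 0, 0, 0.2, 0.4], [0, 0, 0, 0, 0, 0, 0.4]]]'

```text
time: 11.35
tool_pos: [0.6465, -0.3161, 0.0575]
tool_rot: [-0.043, -0.14, 0.944, 0.296]
contact_force: [-0.6, -0.7, 0.0]
gripper_width: 0.706
```

```bash
python3 - <<'E'
from h import *
s=state();print(s["time"],s["tool_pos"],s["joint_pos"].round(3),s["gripper_width"],s["contact_force"].round(1))
print(plan(TG,RG))
s,f,K,T=look("wrist","w8"); np.savez("pics/w8.npz",**f,T=T)
print(proj(K,T,[[.646,-.32,.03],[.646,-.32,.039],[.646,-.32,.075],[.646,-.32,.082]]))
E
```

```text
11.35 [ 0.64653154 -0.31608188  0.05754491] [-0.684  0.715  1.159  0.333  1.779  2.145] 0.7058741841235018 [-0.6 -0.7  0. ]
(array([-0.03,  0.02,  0.01]), array([0.04, 0.02, 0.28]))
[[284.46784401 227.75362969]
 [284.61559528 243.17264289]
 [285.31917912 316.59717895]
 [285.4816494  333.55223726]]
```

View pics/w8.png

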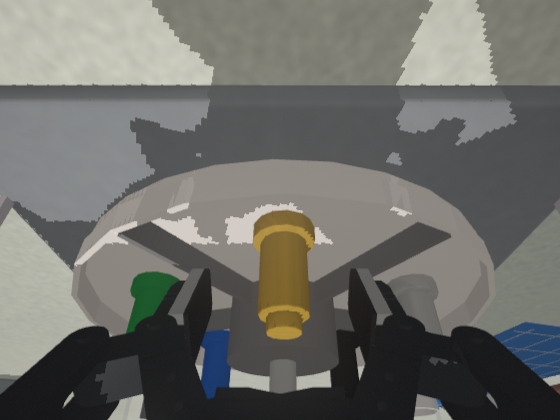

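>>> carry_out --moves '[[[0, 0, 0, 0.05, 0.02, 0.14, 0.4], [0, 0, 0, 0, 0, 0.12, 0.4], [0, 0, 0, 0, 0, 0, 0.4], [0, 0, 0, 0, 0, 0, 0.4]]]'

```text
time: 11.73
tool_pos: [0.6421, -0.3108, 0.0484]
tool_rot: [-0.043, -0.14, 0.944, 0.297]
contact_force: [-0.1, -0.5, -0.4]
gripper_width: 0.694
```

```bash
python3 - <<'E'
from h import *
s=state();print(s["time"],s["tool_pos"],s["gripper_width"],s["contact_force"].round(1))
print(plan(TG,RG))
s,f,K,T=look("wrist","w9")
E
```

```text
11.7333 [ 0.64212676 -0.31081238  0.04840588] 0.6943870527779741 [-0.1 -0.5 -0.4]
(array([-0.02,  0.02, -0.  ]), array([-0.03,  0.02,  0.01]))
```

View pics/w9.png

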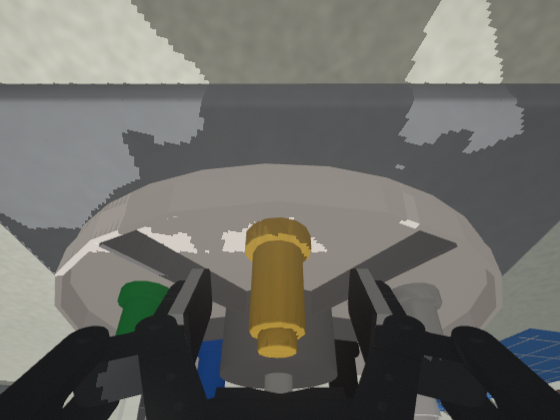

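>>> carry_out --moves '[[[0, 0, 0, -0.03, 0, 0, 0.2], [0, 0, 0, 0, 0, 0, 0], [0, 0, 0, 0, 0, 0, -0.3], [0, 0, 0, 0, 0, 0, -0.45], [0, 0, 0, 0, 0, 0, -1], [0, 0, 0, 0, 0, 0, -1], [0, 0, 0, 0, 0, 0, -1], [0, 0, 0, 0, 0, 0, -1]]]'

```text
time: 12.45
tool_pos: [0.6435, -0.3105, 0.0486]
tool_rot: [-0.043, -0.14, 0.944, 0.297]
contact_force: [0.3, -0.5, 2.5]
gripper_width: 0.235
```

```bash
python3 - <<'E'
from h import *
s=state();print(s["time"],s["tool_pos"],s["gripper_width"],s["contact_force"].round(1))
print(plan(TG,RG))
s,f,K,T=look("wrist","w10")
E
```

```text
12.45 [ 0.64350616 -0.31049994  0.04861959] 0.23527527903597673 [ 0.3 -0.5  2.5]
(array([-0.02,  0.02,  0.  ]), array([0.01, 0.02, 0.01]))
```

View pics/w10.png

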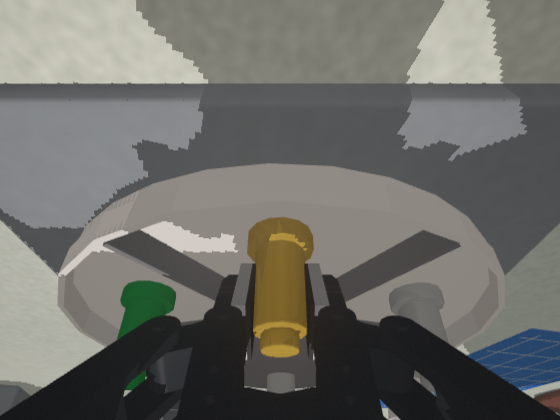

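>>> carry_out --moves '[[[0, 0, 0, 0, 0, -0.15, -1], [0, 0, 0, 0, 0, -0.3, -1], [0, 0, 0, 0, 0, -0.45, -1], [0, 0, 0, 0, 0, -0.6, -1], [0, 0, 0, 0, 0, -0.7, -1], [0, 0, 0, 0, 0, -0.7, -1], [0, 0, 0, 0, 0, -0.7, -1], [0, 0, 0, 0, 0, -0.5, -1]]]'

```text
time: 13.17
tool_pos: [0.6708, -0.4023, 0.1864]
tool_rot: [-0.042, -0.14, 0.944, 0.295]
contact_force: [0.4, -0.0, -0.5]
gripper_width: 0.237
```

```bash
python3 - <<'E'
from h import *
s=state();print(s["time"],s["tool_pos"],s["joint_pos"].round(3),s["gripper_width"],s["contact_force"].round(1))
s,f,K,T=look("wrist","w11")
s,f,K,T=look("side","s11"); cv2.imwrite("pics/s11z.png",cv2.resize(f["frame"][200:350,240:400,::-1],(640,600),interpolation=cv2.INTER_CUBIC))
E
```

```text
13.1667 [ 0.67080708 -0.40226221  0.18635418] [-0.741  0.776  0.845  0.334  2.034  2.178] 0.23689015436883762 [ 0.4 -0.  -0.5]
```

View pics/w11.png

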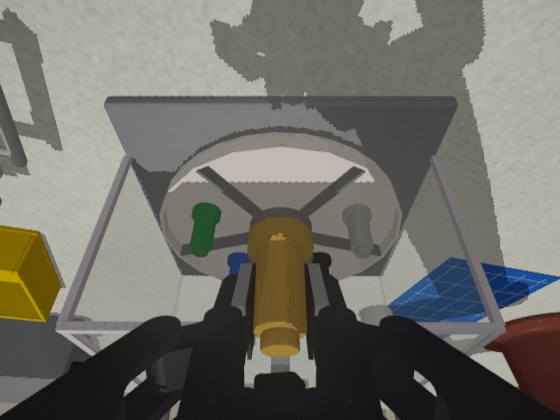

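View pics/s11z.png

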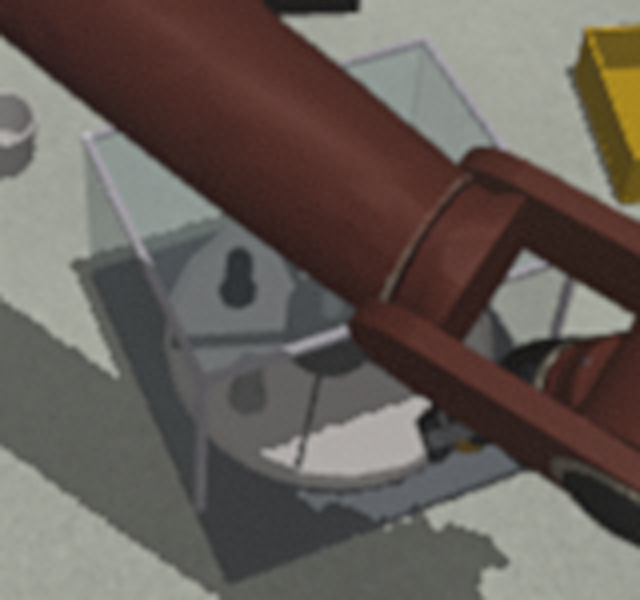

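>>> carry_out --moves '[[[0, 0, 0, 0, 0.29, -0.41, -1], [0, 0, 0, 0, 0.46, -0.66, -1], [0, 0, 0, 0, 0.46, -0.66, -1], [0, 0, 0, 0, 0.46, -0.66, -1], [0, 0, 0, 0, 0.34, -0.49, -1], [0, 0.57, -0.82, 0, 0, 0, -1], [0, 0.57, -0.82, 0, 0, 0, -1], [0, 0.57, -0.82, 0, 0, 0, -1]]]'

```text
time: 13.93
tool_pos: [0.6699, -0.4001, 0.3228]
tool_rot: [-0.082, -0.264, 0.917, 0.289]
contact_force: [0.7, -0.7, -1.1]
gripper_width: 0.236
```

>>> carry_out --moves '[[[0, 0.57, -0.82, 0, 0, 0, -1], [0, 0.57, -0.82, 0, 0, 0, -1], [0, 0.57, -0.82, 0, 0, 0, -1], [0, 0, 0, 0, 0, 0, -1]]]'

```text
time: 14.27
tool_pos: [0.6714, -0.398, 0.3211]
tool_rot: [-0.119, -0.381, 0.874, 0.276]
contact_force: [0.2, 0.0, -1.1]
gripper_width: 0.236
```

```bash
python3 - <<'E'
from h import *
s=state();print(s["time"],s["tool_pos"],s["joint_pos"].round(3),s["gripper_width"],s["contact_force"].round(1))
print(rot(s["tool_rot"]).as_matrix().round(3))
# ring: white disc triangulated from both start views, gauge too
t=dict(np.load("pics/top0.npz"));sd=dict(np.load("pics/side0.npz"))
for n,d,w in(("top",t,(195,150,260,215)),("side",sd,(285,170,332,205))):
    g=cv2.cvtColor(d["frame"],cv2.COLOR_RGB2GRAY)[w[1]:w[3],w[0]:w[2]]
    for b in blobs((g>125).astype(np.uint8)*255,15): 
        p=[b[0][0]+w[0],b[0][1]+w[1]]; print(n,p,b[1:],cast(d["K"],d["world_from_camera"],p,.03)[0].round(4))
RZ=R.from_euler("z",30,degrees=True).as_matrix()@RG
print(plan([.6136,.2401,.32],rot(s["tool_rot"]).as_matrix()))
E
```

```text
14.2667 [ 0.67138091 -0.39799806  0.32113922] [-0.651  0.842  0.528  0.084  2.379  1.711] 0.2360488515070883 [ 0.2  0.  -1.1]
[[-0.681 -0.6   -0.419]
 [-0.732  0.557  0.392]
 [-0.002  0.574 -0.819]]
top [227.5, 181.7] (2089, [0, 0, 65, 65]) [0.6383 0.2342 0.03  ]
top [231.5, 164.6] (21, [34, 13, 6, 5]) [0.6991 0.2221 0.03  ]
top [225.6, 188.8] (226, [23, 31, 17, 17]) [0.6132 0.2401 0.03  ]
side [312.2, 183.2] (293, [0, 0, 47, 35]) [0.6558 0.2423 0.03  ]
side [301.0, 184.4] (101, [9, 10, 15, 9]) [0.6106 0.2385 0.03  ]
(array([0., 0., 0.]), array([-10.7 ,   9.73,   6.89]))
```

>>> carry_out --moves '[[[0, 0, 0, -0.3, 0.28, 0.2, -1], [0, 0, 0, -0.5, 0.47, 0.33, -1], [0, 0, 0, -0.6, 0.56, 0.39, -1], [0, 0, 0, -0.6, 0.56, 0.39, -1], [0, 0, 0, -0.6, 0.56, 0.39, -1], [0, 0, 0, -0.6, 0.56, 0.39, -1], [0, 0, 0, -0.6, 0.56, 0.39, -1], [0, 0, 0, -0.6, 0.56, 0.39, -1]]]'

```text
time: 14.93
tool_pos: [0.6434, -0.1327, 0.3226]
tool_rot: [-0.118, -0.378, 0.876, 0.276]
contact_force: [-0.1, 0.3, -0.4]
gripper_width: 0.241
```

```bash
python3 - <<'E'
from h import *
s=state();print(s["time"],s["tool_pos"],s["joint_pos"].round(3),s["gripper_width"],s["contact_force"].round(1))
E
```

```text
14.9333 [ 0.64342676 -0.13266929  0.32262597] [-0.403  0.438  1.094  0.245  2.175  2.006] 0.24127061040323225 [-0.1  0.3 -0.4]
```

>>> carry_out --moves '[[[0, 0, 0, -0.6, 0.56, 0.39, -1], [0, 0, 0, -0.6, 0.56, 0.39, -1], [0, 0, 0, -0.6, 0.56, 0.39, -1], [0, 0, 0, -0.6, 0.56, 0.39, -1], [0, 0, 0, -0.6, 0.56, 0.39, -1], [0, 0, 0, -0.6, 0.56, 0.39, -1], [0, 0, 0, -0.6, 0.56, 0.39, -1], [0, 0, 0, -0.6, 0.56, 0.39, -1]]]'

```text
time: 15.6
tool_pos: [0.6156, 0.1565, 0.3232]
tool_rot: [-0.119, -0.378, 0.876, 0.276]
contact_force: [0.6, -0.8, 0.0]
gripper_width: 0.241
```

>>> carry_out --moves '[[[0, 0, 0, -0.6, 0.56, 0.39, -1], [0, 0, 0, -0.5, 0.47, 0.33, -1], [0, 0, 0, -0.3, 0.28, 0.2, -1], [0, 0, 0, 0, 0, 0, -1], [0, 0, 0, 0, 0, 0, -1]]]'

```text
time: 16.02
tool_pos: [0.6077, 0.2397, 0.3232]
tool_rot: [-0.119, -0.379, 0.876, 0.275]
contact_force: [0.1, 0.1, -0.8]
gripper_width: 0.241
```

```bash
python3 - <<'E'
from h import *
s=state();print(s["time"],s["tool_pos"],s["joint_pos"].round(3),s["gripper_width"],s["contact_force"].round(1))
print(rot(s["tool_rot"]).as_matrix().round(3))
s,f,K,T=look("wrist","w12"); np.savez("pics/w12.npz",**f,T=T)
print(proj(K,T,[[.612,.2395,.03]]))
E
```

```text
16.0167 [0.60773898 0.23969421 0.3231785 ] [0.077 0.29  1.278 0.476 1.969 2.5  ] 0.2411420993232584 [ 0.1  0.1 -0.8]
[[-0.685 -0.598 -0.417]
 [-0.729  0.561  0.392]
 [-0.001  0.572 -0.82 ]]
[[276.96390417   1.37791128]]
```

View pics/w12.png

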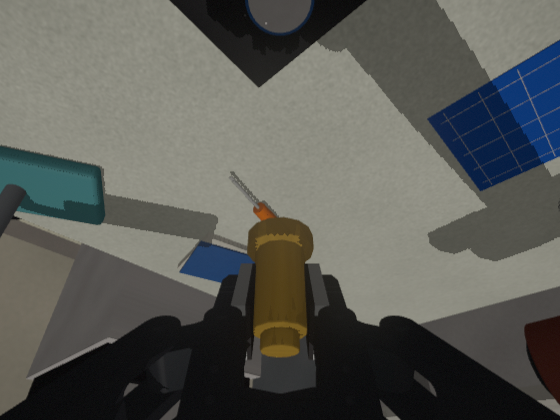

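>>> carry_out --moves '[[[0, 0, 0, -0.07, -0.1, 0.3, -1], [0, 0, 0, 0, -0.35, 0.55, -1], [0, 0, 0, 0, -0.46, 0.68, -1], [0, 0, 0, 0, -0.46, 0.68, -1], [0, 0, 0, 0, -0.46, 0.68, -1], [0, 0, 0, 0, -0.46, 0.68, -1], [0, 0, 0, 0, -0.44, 0.63, -1], [0, 0, 0, 0, 0, 0, -1]]]'

```text
time: 16.73
tool_pos: [0.6014, 0.244, 0.1144]
tool_rot: [-0.124, -0.376, 0.875, 0.277]
contact_force: [-2.3, -0.9, -2.2]
gripper_width: 0.235
```

```bash
python3 - <<'E'
from h import *
s=state();print(s["time"],s["tool_pos"],s["joint_pos"].round(3),s["gripper_width"],s["contact_force"].round(1))
s,f,K,T=look("wrist","w13"); np.savez("pics/w13.npz",**f,T=T)
m=hsvmask(f,(100,60,40),(125,255,255)); 
print(proj(K,T,[[.612,.2395,.03]]))
# plug bottom axis predicted
r=rot(s["tool_rot"]).as_matrix(); z=r[:,2]; g=s["tool_pos"]-.0187*z; print("plug axis xy",g)
E
```

```text
16.7333 [0.6013704  0.24404799 0.11440983] [0.084 0.436 1.454 0.442 1.688 2.367] 0.2351017986169487 [-2.3 -0.9 -2.2]
[[271.77862349 139.00606342]]
plug axis xy [0.6093392  0.23673638 0.12966528]
```

View pics/w13.png

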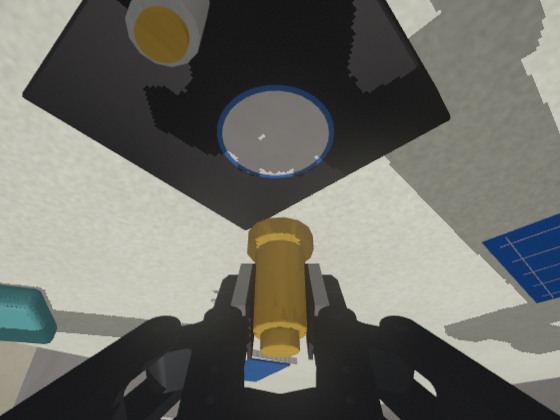

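```bash
python3 - <<'E'
from h import *
f=dict(np.load("pics/w13.npz"));K=f["K"];T=f["T"]
def fit(P):
    A=np.c_[2*P,np.ones(len(P))]; c=np.linalg.lstsq(A,(P**2).sum(1),rcond=None)[0]; return c[:2],np.sqrt(c[2]+c[:2]@c[:2])
m=hsvmask(f,(100,120,40),(125,255,255)); m[:80]=0;m[185:]=0;m[:,:210]=0;m[:,340:]=0
uv=np.argwhere(m>0)[:,::-1]; P=cast(K,T,uv,.03)[:,:2]; c,r=fit(P); print(len(uv),c.round(4),r.round(4),np.std(np.hypot(*(P-c).T)-r).round(4))
s=state(); Rm=rot(s["tool_rot"]).as_matrix(); print(Rm.round(3), s["tool_pos"], np.degrees(np.arccos(-Rm[2,2])), rot([-.043,-.14,.944,.297]).as_matrix()[2].round(4))
for z in (.065,.0497): print(plan([c[0]-.0075,c[1]+.007,z],Rm))
E
```

```text
1328 [0.6116 0.2372] 0.0318 0.0008
[[-0.686 -0.592 -0.423]
 [-0.728  0.563  0.392]
 [ 0.006  0.577 -0.817]] [0.60295997 0.24465782 0.11838781] 35.23110619424435 [-0.002   0.5723 -0.82  ]
(array([0., 0., 0.]), array([-0.02, -0.79,  1.07]))
(array([0., 0., 0.]), array([-0.02, -1.01,  1.39]))
```

>>> carry_out --moves '[[[0, 0, 0, -0.02, -0.15, 0.2, -1], [0, 0, 0, 0, -0.25, 0.33, -1], [0, 0, 0, 0, -0.22, 0.3, -1], [0, 0, 0, 0, -0.15, 0.22, -1], [0, 0, 0, 0, 0, 0, -1], [0, 0, 0, 0, 0, 0, -1], [0, 0, 0, 0, 0, 0, -1]]]'

```text
time: 17.37
tool_pos: [0.6077, 0.2461, 0.0719]
tool_rot: [-0.118, -0.379, 0.875, 0.275]
contact_force: [-0.4, 1.9, -0.9]
gripper_width: 0.238
```

```bash
python3 - <<'E'
from h import *
s=state();print(s["time"],s["tool_pos"],s["gripper_width"],s["contact_force"].round(1))
Rm=rot(s["tool_rot"]).as_matrix(); print(Rm.round(4))
print(plan([.6116-.0075,.2372+.007,.0497],Rm))
s,f,K,T=look("wrist","w14"); np.savez("pics/w14.npz",**f,T=T)
E
```

```text
17.3667 [0.60769819 0.24612438 0.07192475] 0.23832249847804332 [-0.4  1.9 -0.9]
[[-0.6844 -0.5995 -0.415 ]
 [-0.7291  0.5605  0.3927]
 [-0.0028  0.5714 -0.8207]]
(array([-0.,  0.,  0.]), array([ 0.1 , -0.29,  0.47]))
```

View pics/w14.png

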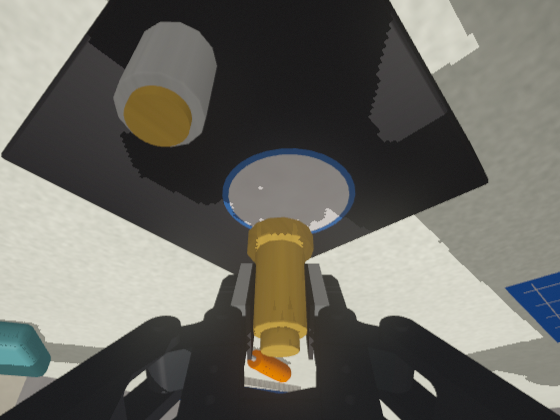

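>>> carry_out --moves '[[[0, 0, 0, 0.1, -0.08, 0.12, -1], [0, 0, 0, 0, -0.08, 0.12, -1], [0, 0, 0, 0, -0.06, 0.1, -1], [0, 0, 0, 0, -0.03, 0.08, -1], [0, 0, 0, 0, 0, 0, -1], [0, 0, 0, 0, 0, 0, -1], [0, 0, 0, 0, 0, 0, -1], [0, 0, 0, 0, 0, 0, -1]]]'

```text
time: 18.08
tool_pos: [0.6039, 0.2441, 0.0522]
tool_rot: [-0.118, -0.379, 0.875, 0.275]
contact_force: [-0.6, 0.3, -1.3]
gripper_width: 0.24
```

```bash
python3 - <<'E'
from h import *
s=state();print(s["time"],s["tool_pos"],s["gripper_width"],s["contact_force"].round(1))
Rm=rot(s["tool_rot"]).as_matrix(); print(Rm[2].round(4))
print(plan([.6116-.0075,.2372+.007,.0487],Rm))
s,f,K,T=look("wrist","w15"); np.savez("pics/w15.npz",**f,T=T)
E
```

```text
18.0833 [0.60392193 0.24407139 0.05223658] 0.2401491536978054 [-0.6  0.3 -1.3]
[-0.0026  0.5713 -0.8208]
(array([-0., -0.,  0.]), array([-0.01, -0.05,  0.07]))
```

View pics/w15.png

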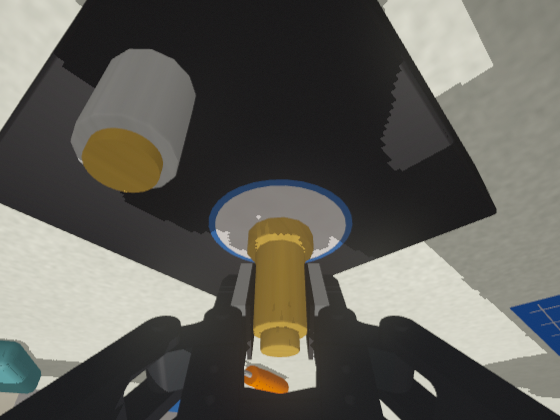

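```bash
python3 - <<'E'
from h import *
f=dict(np.load("pics/w15.npz"));K=f["K"];T=f["T"]
def fit(P):
    A=np.c_[2*P,np.ones(len(P))]; c=np.linalg.lstsq(A,(P**2).sum(1),rcond=None)[0]; return c[:2],np.sqrt(c[2]+c[:2]@c[:2])
m=hsvmask(f,(100,120,40),(125,255,255)); m[:170]=0;m[262:]=0;m[:,:200]=0;m[:,360:]=0
uv=np.argwhere(m>0)[:,::-1]; P=cast(K,T,uv,.03)[:,:2]; c,r=fit(P); print(len(uv),"ring",c.round(4),r.round(4),np.std(np.hypot(*(P-c).T)-r).round(4))
b=hsvmask(f,(14,100,40),(32,255,255)); b[:200]=0;b[:,:240]=0;b[:,320:]=0
rows=[(u,np.flatnonzero(b[:,u]).min()) for u in range(252,310,6)]; print(rows)
Q=cast(K,T,rows,.0336)[:,:2]; cc,rr=fit(Q); print("foot circle fit",cc.round(4),rr.round(4))
out=np.array([.727,-.687]); mid=cast(K,T,[[280.5,min(v for _,v in rows)]],.0336)[0,:2]; print("outer edge",mid,"-> axis",mid-.015*out, "minus ring",(mid-.015*out-c).round(4))
E
```

```text
1438 ring [0.6115 0.2374] 0.0319 0.0008
[(252, np.int64(227)), (258, np.int64(222)), (264, np.int64(220)), (270, np.int64(218)), (276, np.int64(218)), (282, np.int64(217)), (288, np.int64(218)), (294, np.int64(220)), (300, np.int64(222)), (306, np.int64(226))]
foot circle fit [0.6113 0.238 ] 0.0141
outer edge [0.62143183 0.2277475 ] -> axis [0.61052683 0.2380525 ] minus ring [-0.0009  0.0006]
```

>>> carry_out --moves '[[[0, 0, 0, 0, -0.015, 0.02, -1], [0, 0, 0, 0, -0.015, 0.02, -1], [0, 0, 0, 0, 0, 0, -1], [0, 0, 0, 0, 0, 0, -1]]]'

```text
time: 18.47
tool_pos: [0.6036, 0.244, 0.0498]
tool_rot: [-0.118, -0.379, 0.875, 0.275]
contact_force: [0.0, -0.0, -0.9]
gripper_width: 0.242
```

>>> carry_out --moves '[[[0, 0, 0, 0, -0.01, 0.015, -1], [0, 0, 0, 0, 0, 0, -1], [0, 0, 0, 0, 0, 0, -1]]]'

```text
time: 18.72
tool_pos: [0.6036, 0.244, 0.0491]
tool_rot: [-0.118, -0.379, 0.875, 0.275]
contact_force: [-0.8, 0.8, -0.9]
gripper_width: 0.239
```

>>> carry_out --moves '[[[0, 0, 0, 0, -0.01, 0.015, -1], [0, 0, 0, 0, 0, 0, -1], [0, 0, 0, 0, 0, 0, -1]]]'

```text
time: 18.97
tool_pos: [0.6038, 0.244, 0.0486]
tool_rot: [-0.118, -0.379, 0.875, 0.275]
contact_force: [0.8, -0.6, 0.3]
gripper_width: 0.238
```

>>> carry_out --moves '[[[0, 0, 0, 0, -0.005, 0.01, -1], [0, 0, 0, 0, 0, 0, -1], [0, 0, 0, 0, 0, 0, -1]]]'

```text
time: 19.22
tool_pos: [0.6038, 0.244, 0.0486]
tool_rot: [-0.118, -0.379, 0.875, 0.275]
contact_force: [0.2, -1.4, 3.5]
gripper_width: 0.239
```

>>> carry_out --moves '[[[0, 0, 0, 0, -0.005, 0.01, -1], [0, 0, 0, 0, 0, 0, -1], [0, 0, 0, 0, 0, 0, -1]]]'

```text
time: 19.47
tool_pos: [0.6038, 0.244, 0.0486]
tool_rot: [-0.118, -0.379, 0.875, 0.275]
contact_force: [-1.2, -1.4, 4.8]
gripper_width: 0.237
```

>>> carry_out --moves '[[[0, 0, 0, 0, 0, 0, -0.5], [0, 0, 0, 0, 0, 0, -0.4], [0, 0, 0, 0, 0, 0, -0.3], [0, 0, 0, 0, 0, 0, -0.2], [0, 0, 0, 0, 0, 0, 0], [0, 0, 0, 0, 0, 0, 0.2], [0, 0, 0, 0, 0, 0, 0.3], [0, 0, 0, 0, 0, 0, 0.3]]]'

```text
time: 20.13
tool_pos: [0.6035, 0.2441, 0.0474]
tool_rot: [-0.118, -0.379, 0.875, 0.275]
contact_force: [0.2, 0.7, 0.6]
gripper_width: 0.65
```

```bash
python3 - <<'E'
from h import *
s,f,K,T=look("wrist","w16"); print(s["time"],s["tool_pos"],s["gripper_width"],s["contact_force"].round(1))
E
```

```text
20.1333 [0.60354118 0.24411467 0.04743737] 0.6499281009755998 [0.2 0.7 0.6]
```

View pics/w16.png

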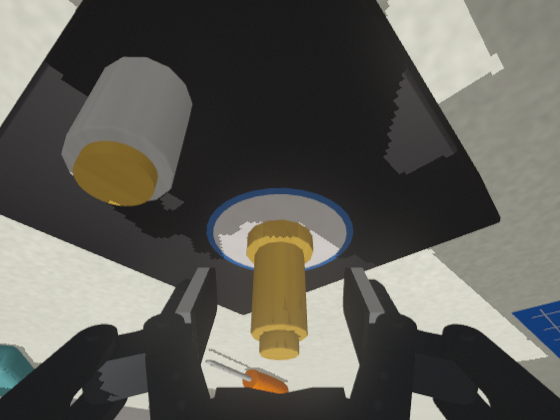

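The plug stands free inside the ring. I'll back out along the tool axis.

>>> carry_out --moves '[[[0, 0, 0, 0, 0, -0.2, 0.3], [0, 0, 0, 0, 0, -0.4, 0.3], [0, 0, 0, 0, 0, -0.7, 0.3], [0, 0, 0, 0, 0, -0.8, 0.3], [0, 0, 0, 0, 0, -0.8, 0.3], [0, 0, 0, 0, 0, -0.8, 0.3], [0, 0, 0, 0, 0, -0.5, 0.3], [0, 0, 0, 0, 0, 0, 0.3]]]'

```text
time: 20.85
tool_pos: [0.6779, 0.1759, 0.1926]
tool_rot: [-0.113, -0.38, 0.877, 0.273]
contact_force: [0.9, -0.4, 1.7]
gripper_width: 0.649
```

>>> carry_out --moves '[[[0, 0, 0, 0, 0.3, -0.42, 0.3], [0, 0, 0, 0, 0.46, -0.66, 0.3], [0, 0, 0, 0, 0.46, -0.66, 0.3], [0, 0, 0, 0, 0.2, -0.28, 0.3], [0, 0, 0, 0, 0, 0, 0.3], [0, 0, 0, 0, 0, 0, 0.3], [0, 0, 0, 0, 0, 0, 0.3]]]'

```text
time: 21.43
tool_pos: [0.6721, 0.1783, 0.2815]
tool_rot: [-0.12, -0.379, 0.875, 0.276]
contact_force: [-1.0, -0.4, 0.2]
gripper_width: 0.651
```

```bash
python3 - <<'E'
from h import *
s,f,K,T=look("wrist","w17"); print(s["time"],s["tool_pos"],s["contact_force"].round(1))
s,f,K,T=look("side","s17"); s0=dict(np.load("pics/side0.npz"))
cv2.imwrite("pics/s17z.png",cv2.resize(f["frame"][140:350,220:420,::-1],(570,600),interpolation=cv2.INTER_CUBIC))
E
```

```text
21.4333 [0.67214407 0.17832592 0.28145996] [-1.  -0.4  0.2]
```

View pics/w17.png

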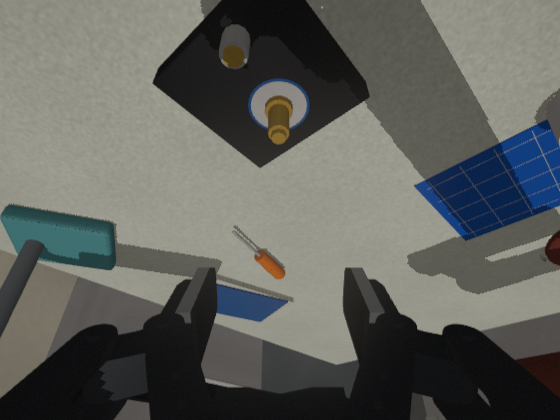

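View pics/s17z.png

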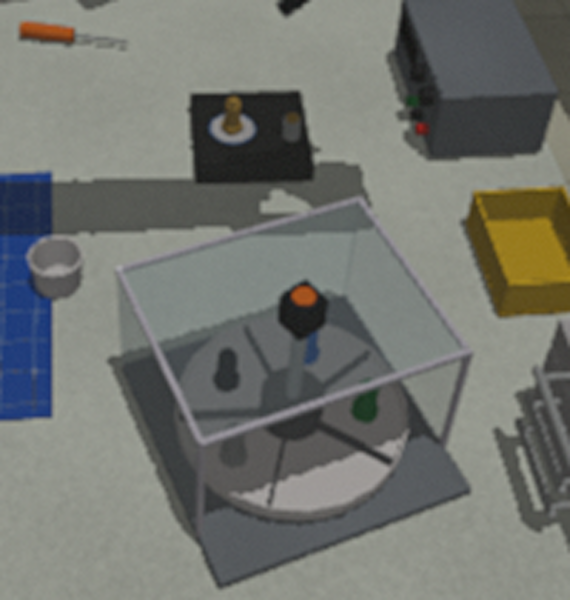

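>>> carry_out --moves '[[[0, 0, 0, 0, 0, 0, 0.3], [0, 0, 0, 0, 0, 0, 0.3], [0, 0, 0, 0, 0, 0, 0.3], [0, 0, 0, 0, 0, 0, 0.3]]]'

```text
time: 21.87
tool_pos: [0.6729, 0.1783, 0.2838]
tool_rot: [-0.118, -0.379, 0.875, 0.275]
contact_force: [0.1, 0.1, 1.2]
gripper_width: 0.652
```

```bash
python3 - <<'E'
from h import *
s0=dict(np.load("pics/side0.npz")); s,f,K,T=look("side","s18")
d=np.abs(f["frame"].astype(int)-s0["frame"]).max(2)
for n,(x,y,w,h) in dict(gauge=(316,176,14,18),cup=(228,220,24,26),bottle=(238,350,32,38),driver=(222,144,48,16)).items(): print(n,"median/95% pixel change",np.median(d[y:y+h,x:x+w]),np.percentile(d[y:y+h,x:x+w],95))
print(state()["time"],ticket.job_done())
E
```

```text
gauge median/95% pixel change 8.0 39.44999999999999
cup median/95% pixel change 6.0 55.85000000000002
bottle median/95% pixel change 6.0 8.0
driver median/95% pixel change 7.0 9.0
the job is handed in; nothing more can be done
21.9167 None
```

The brass plug is standing upright inside the ring on the granite block and has been let go. The job was handed in at 21.9 s of the allowed 72 s.

- **Carousel:** I turned the knob about 147° clockwise. Measured from the wrist camera, that left the plug within about 0.2° of the middle of the open side.
- **Taking it out:** I came in from outside with the tool leaning back 35°, gripped the plug by its body, and drew it straight out along the slant. Contact forces stayed at a few newtons at every reading (at most about 11 N, while gripping the knob).
- **Placing:** I lowered the plug in small steps until it touched at about 5 N, then opened the fingers slowly. Just before touchdown it measured about 1 mm off the ring's centre. After release the wrist and side pictures show it upright inside the rim.
- **Other parts:** In the last side view the black, steel, green and blue parts all stand in their compartments.
- **Gauge, cup, bottle, screwdriver:** I compared the last side view with the one from the start.
  - The bottle and screwdriver areas look unchanged.
  - The gauge and cup areas show some changed pixels (95th percentile about 40 to 55 levels). I put that down to the arm's shadow and the cup having been lit differently, since the arm came near neither and both look in place. I did not measure their positions again.

The robot was clear of everything, holding still above the block, when I handed in.

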